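# Set relined brake pads to cure on the bench hot plate

### The arm

A 6-joint arm with a two-finger parallel gripper is mounted at the origin on the work surface. World frame = base frame: x ahead of the robot, y to its left, z up, the work surface at z = 0. Lengths are in m, angles in degrees, forces in N, time in s.
With the tool pointing down it reaches from about 0.4 to 0.825 m from the base axis. Payload 7 kg.
Tool frame: the origin (TCP) lies at the very end of the fingers, on their centre line; the grasp point (between the pads) lies hold_point_z behind it (hold_point_z is the distance from the TCP to the grasp point, in m); z points along the fingers, y is the direction in which the jaws open and shut (so a half turn about z gives the same grasp; the last joint's range is limited). The gripper opens to 88 mm and grips with 3 to 60 N. Pads are 19 mm wide; open, the fingers measure 130 mm over their backs; the gripper's body (78 mm by 193 mm) begins 47 mm behind the grasp point.
Start: joints at [-57.462, 20.546, 0.682, 0, -70.136, -16.507], TCP at [0.186, -0.649, 0.227] pointing down, gripper open.
Joint ranges: [-176.03, 176.03], [-82.01, 121.73], [-58.28, 71.71], [-173.87, 95.51], [-174.79, -0.11], [-173.66, 173.66]. Speed limits (degrees/s): [136.94, 136.94, 172.46, 180, 180, 180].

### API

Orientations are given as [roll, pitch, yaw] about the fixed x, y, z axes, in that order (R = Rz(yaw) Ry(pitch) Rx(roll)).
In Python, from plant import get_obs, snapshot, close_job, hold_point_z gives the robot as it stands. The module is installed in compiled form; this text tells all that it offers.
- The arm moves only by the tool jog_arm, never from a script. Its argument "commands" is a list of rows, each a list of 4 numbers: the shift along the world's x, y, z in mm, then the turn about the world's z in degrees. In form: [[x, y, z, turn], ...]. A call has exactly 10 rows; each row shifts and turns the commanded pose from where the row before left it; what a row does not reach is not made up. A row lasts 1/12 s, in which the tool goes at most 41.7 mm and 7.16 degrees, less where a joint would pass 70% of its speed; a pose out of reach is approached as far as the arm can. A call is refused whole if a number of a shift passes 41.7 or a number of a turn 7.16, either way. A call with a gripper value outside its range is refused whole. "fingers" is the finger opening in mm, from 0 to 87.6, set as the call begins (left out, the last holds). The fingers move at their own pace and stop on an object; the grip force is fixed at half the most. Time passes only in rows, so rows that do not move let the fingers close, or fill a call up. It gives the time, the measured TCP pose, the force and the opening at its end, in the units of the state.
- get_obs(): the state, without advancing time (a new reading comes with each control period).
- snapshot(name): name is "scene" or "top" or "wrist"; returns a dict with "image" (480x640x3 uint8, red, green, blue), "fov_y" (degrees; the focal length in pixels is half the picture's height over the tangent of half this angle, whatever the lens; pixels are square), "cx", "cy" (the principal point, pixels), "rvec" (rotation vector, rad) and "tvec" (3), from world to camera coordinates, as OpenCV has them; the wrist camera has in their place "mount" (4x4, takes a point from camera to tool coordinates, whose origin is the TCP and whose axes are the flange's). Camera axes: x right, y down, z forward; pixel columns grow to the right and rows downward; lengths in m; the calibration is good to about 2 mm. A picture is of the moment at which its call begins: read the wrist's pose just before it. There is no depth.
- close_job(): hands the job in, once; it reports no verdict.
The state is a dict: "clock": time; "joint_pos": joint angles; "qvel": joint speeds; "tau": joint torques, N m; "tool_pos": TCP position; "orientation": TCP orientation; "force": force on the tool from outside, world axes, zero at the start; "moment": the same for the moment, N m; "opening": finger opening in m.
Only numpy, scipy, OpenCV 4.12 (cv2) and the standard library are available. Lean on these libraries where they do the work, as an engineer would, in place of code of your own. Each camera call takes 0.05 s, during which the arm holds its last target.

### The job

Take the black tin off the hot plate and stand it on the middle of the cork mat. Then stack all the brake pads lying about the table (there are three to five) flat in one square pile on the outline on the plate, long sides along the outline's long sides, and lay the steel press weight squarely on top, lengthwise like the pads. When the pile is weighted, turn the dial clockwise until its white pointer is at the set tab, and leave the gauge, scraper and spanner alone.

Things in the scene. Friction and masses are not known exactly. Their poses are not given: they have to be found in the camera images.
- plate_mark (a point): centre of the black rectangular outline (84 x 54 mm) on the square steel plate (160 x 150 mm) of the bench hot plate. The hot plate is a fixed grey housing 200 mm (its x) x 310 mm (its y) x 40 mm high, flat on top; this point lies on the top, 40 mm above the table, and 70 mm to +y of the housing's centre. z is up; x runs along the outline's long sides, away from the robot; y to the left along the housing. The dial's centre is 155 mm to -y of this point.
- dial (a joint): angle in rad of the heat dial on the white panel at the housing's right-hand end: 0 when its pointer points along +x of plate_mark, growing clockwise seen from above, range 0 to 4.7; it stays where it is left (friction about 0.04 N m, no detents)
- dial_grip (a point): on the dial's axis, 21 mm above the panel, at a good height to grip: the dial is a black disc 72 mm across (top 7 mm above the panel) carrying a raised black grip bar 52 mm long, 14 mm thick, from 7 to 31 mm above the panel. x runs along the bar towards the pointer (white line on the bar's top and on the disc), z up
- dial_pointer (a point): point 40 mm from the dial's axis in the direction of its white pointer line, just outside the disc; turns with the dial
- settab_tip (a point): inner end of the aluminium set tab (a small T, 18 mm long, 3 to 4 mm high) fixed on the panel at the edge of the dial, 40 mm from the dial's axis; x points radially outward from the axis, z up. The dial is set when dial_pointer lies on this point. It is 1.3 to 2.8 rad clockwise of the dial's zero.
- press_mid (a point): centre of the loose press weight, a bright bare steel block 76 x 50 x 32 mm (x, y, z), 0.6 to 0.87 kg, no handle; z up
- tin_mid (a point): centre of the loose black tin with a clip-on lid, 74 x 52 x 30 mm (x, y, z), about 0.15 kg; it starts standing on the hot plate, z up
- corkmat_top (a point): centre of the top of the fixed cork mat, 110 x 90 mm (x, y), 4 mm thick, on the table; z up
- gauge: bystander: round aluminium pressure gauge, 52 mm across, 25 mm high, with a stem; origin under its centre
- scraper: bystander: red plastic scraper, 150 mm long; origin under its middle
- spanner: bystander: steel spanner, 160 mm long, on the table; origin under its middle
- pad1_mid (a point): centre of a loose brake pad: flat rectangular slab 80 x 50 x 14 mm (x, y, z), dark steel backing plate on top with two brass rivet heads flush in its face, brown lining below, 0.16 kg, lying flat on the table, z up. Three to five of the five pads are present.
- pad2_mid (a point): centre of a loose brake pad: flat rectangular slab 80 x 50 x 14 mm (x, y, z), dark steel backing plate on top with two brass rivet heads flush in its face, brown lining below, 0.16 kg, lying flat on the table, z up. Three to five of the five pads are present.
- pad3_mid (a point): centre of a loose brake pad: flat rectangular slab 80 x 50 x 14 mm (x, y, z), dark steel backing plate on top with two brass rivet heads flush in its face, brown lining below, 0.16 kg, lying flat on the table, z up. Three to five of the five pads are present.
- pad4_mid (a point): centre of a loose brake pad: flat rectangular slab 80 x 50 x 14 mm (x, y, z), dark steel backing plate on top with two brass rivet heads flush in its face, brown lining below, 0.16 kg, lying flat on the table, z up. Three to five of the five pads are present.
- pad5_mid (a point): centre of a loose brake pad: flat rectangular slab 80 x 50 x 14 mm (x, y, z), dark steel backing plate on top with two brass rivet heads flush in its face, brown lining below, 0.16 kg, lying flat on the table, z up. Three to five of the five pads are present.
There are look-alikes about, which are no part of the job. Leave any blue or orange look-alike of the part that bears press_mid alone. Leave any green look-alike of the part that bears pad2_mid alone.

How it is judged:
By the outcome, as a careful person would: the job done as asked, in the order asked, and still so for the second after the job is handed in, with the robot touching nothing.
Of pad1, pad2, pad3, pad4, pad5 only 3 to 5 are there at a start; the rules pass over those that are not, and their reading is None.
At some moment in a run one of tin, press may be knocked a few centimetres aside while the robot is not near it.
Once in a run the grip may slacken for a moment while it holds something.
It also fails if it takes over 210 s, if anything falls off the work surface, if the arm or the gripper's body presses on something with over 40 N, if the wrist force passes 120 N, or if a joint passes its speed limit or range.

## Working session

There is one attempt and no reset: what is moved stays moved. The work goes in short steps, Python scripts to look and compute and a tool call to move; the robot and the scene stay as the last step left them, time stands still between calls to the robot, and variables do not carry over. Pictures are saved under pics/ and viewed, and the job is handed in when it is done.

Besides the shell and the picture viewer there is one more tool, called after "Call:" as name([rows], argument=value, ...), one row to a line, values as JSON. jog_arm: Moves the arm, as the interface text tells. Its arguments: {"type":"object","properties":{"commands":{"type":"array","items":{"type":"array","items":{"type":"number"}}},"fingers":{"type":"number"}},"required":["commands"]}

```bash
mkdir -p pics; cat > h.py <<'E'
import numpy as np, cv2
from plant import get_obs, snapshot, close_job, hold_point_z
def K(s):
    f=240/np.tan(np.radians(s['fov_y'])/2); return f,s['cx'],s['cy']
def save(s,n,crop=None,scale=1):
    im=s['image'][:,:,::-1]
    if crop: x0,y0,x1,y1=crop; im=im[y0:y1,x0:x1]
    if scale!=1: im=cv2.resize(im,None,fx=scale,fy=scale,interpolation=cv2.INTER_CUBIC)
    cv2.imwrite('pics/'+n,im)
def cam(s,obs=None):
    if 'rvec' in s and s['rvec'] is not None:
        R=cv2.Rodrigues(np.array(s['rvec'],float))[0]; t=np.array(s['tvec'],float).ravel(); return R.T, -R.T@t
    r,p,y=np.radians(obs['orientation'])
    from scipy.spatial.transform import Rotation as Ro
    Rt=Ro.from_euler('xyz',[r,p,y]).as_matrix(); M=np.array(s['mount'])
    return Rt@M[:3,:3], Rt@M[:3,3]+np.array(obs['tool_pos'])
def px2w(s,uv,z,obs=None):
    f,cx,cy=K(s); Rc,c=cam(s,obs)
    out=[]
    for u,v in np.atleast_2d(uv):
        d=Rc@np.array([(u-cx)/f,(v-cy)/f,1]); out.append(c+d*(z-c[2])/d[2])
    return np.array(out)
def w2px(s,P,obs=None):
    f,cx,cy=K(s); Rc,c=cam(s,obs)
    q=(np.atleast_2d(P)-c)@Rc
    return np.c_[q[:,0]/q[:,2]*f+cx,q[:,1]/q[:,2]*f+cy]
E
python3 - <<'E'
from h import *
import pickle
o=get_obs(); print(o, hold_point_z)
for n in ['scene','top','wrist']:
    ob=get_obs(); s=snapshot(n); pickle.dump((s,ob),open(n+'0.pkl','wb')); save(s,n+'0.png'); print({k:v for k,v in s.items() if k!='image'}, cam(s,ob)[1])
E
```

```text
{'clock': 0.0, 'joint_pos': array([-5.74635575e+01,  2.05904545e+01,  6.32427069e-01, -2.04688470e-02,
       -7.01357766e+01, -1.65067185e+01]), 'qvel': array([-0.02161911, -0.02856171, -0.06389086, -0.01653031,  0.04354452,
       -0.0086843 ]), 'tau': array([-6.23352043e-04, -5.82719493e+01,  2.93066007e+01,  6.99758694e+00,
        6.94809831e-03, -1.70301364e-04]), 'tool_pos': array([ 0.18622296, -0.64827976,  0.22562243]), 'orientation': array([ 1.79904594e+02, -8.20604108e-03, -1.63977240e+02]), 'force': array([-0.26641872,  0.30330904, -0.41817157]), 'moment': array([ 0.00124258,  0.01041815, -0.02057358]), 'opening': 0.08737772580028592} 0.0188
{'fov_y': 56.64642047162219, 'cx': 324.31795268131486, 'cy': 232.43268950961223, 'rvec': array([ 2.10641985,  0.5916393 , -0.3189885 ]), 'tvec': array([-0.43301368, -0.07252822,  1.28731626])} [ 0.94910177 -0.71271493  0.66421954]
{'fov_y': 43.763914128468556, 'cx': 325.44821110745056, 'cy': 249.72720132803627, 'rvec': array([ 2.16938338, -2.13304159,  0.16879121]), 'tvec': array([1.08133345e-03, 4.98382039e-01, 1.56099786e+00])} [0.26705115 0.02576075 1.61651484]
{'fov_y': 62.49790892118217, 'cx': 319.6504467127544, 'cy': 243.12110309297444, 'mount': array([[ 1.13129515e-03, -9.53220087e-01, -3.02275017e-01,
         8.21965124e-02],
       [ 9.99998934e-01,  1.35749988e-03, -5.38258877e-04,
        -5.41834744e-04],
       [ 9.23417471e-04, -3.02274085e-01,  9.53220606e-01,
        -1.58123351e-01],
       [ 0.00000000e+00,  0.00000000e+00,  0.00000000e+00,
         1.00000000e+00]])} [ 0.10748448 -0.67176216  0.38384569]
```

View pics/scene0.png

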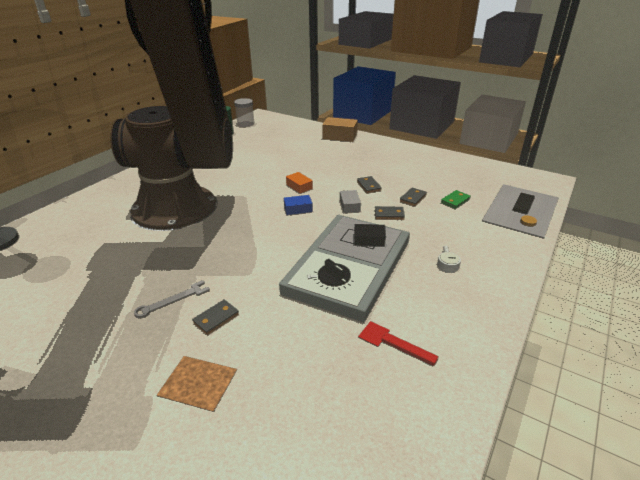

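View pics/top0.png

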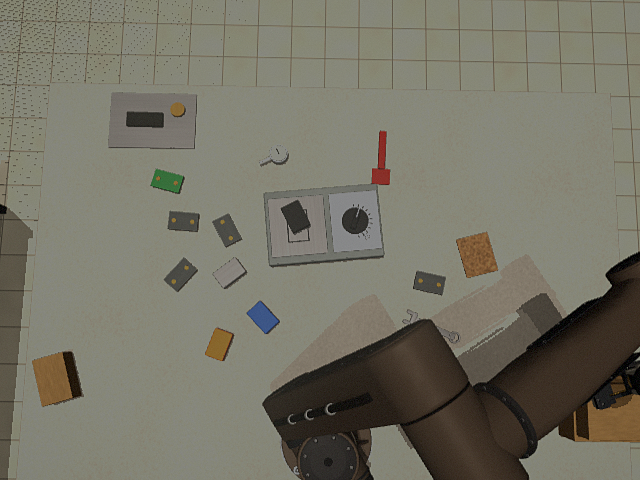

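View pics/wrist0.png

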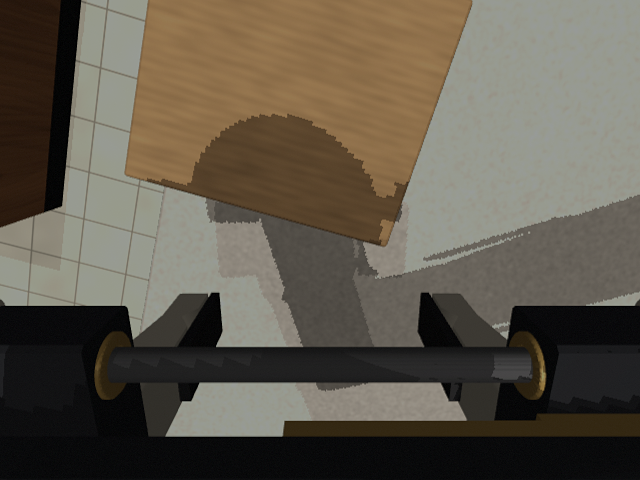

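```bash
python3 - <<'E'
from h import *
import pickle
s,o=pickle.load(open('top0.pkl','rb'))
save(s,'tA.png',(140,160,290,370),3.8/1.35); save(s,'tB.png',(255,175,395,275),5.6); save(s,'tC.png',(390,225,510,345),5)
s,o=pickle.load(open('scene0.pkl','rb')); save(s,'sB.png',(270,165,430,285),5)
E
```

```text
(no output)
```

View pics/tA.png

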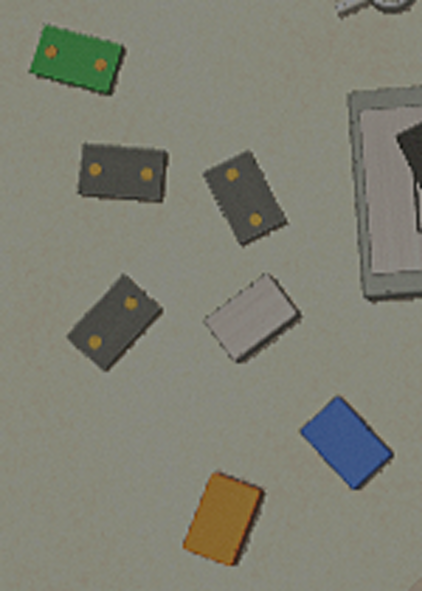

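View pics/tB.png

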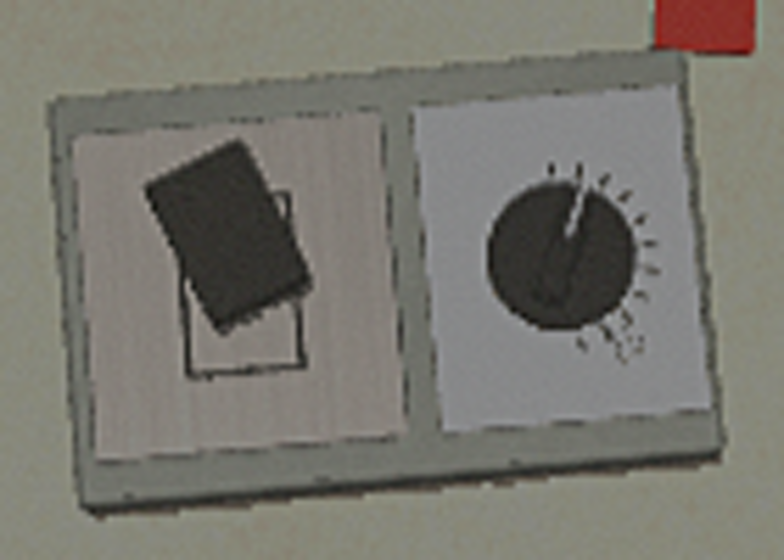

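View pics/tC.png

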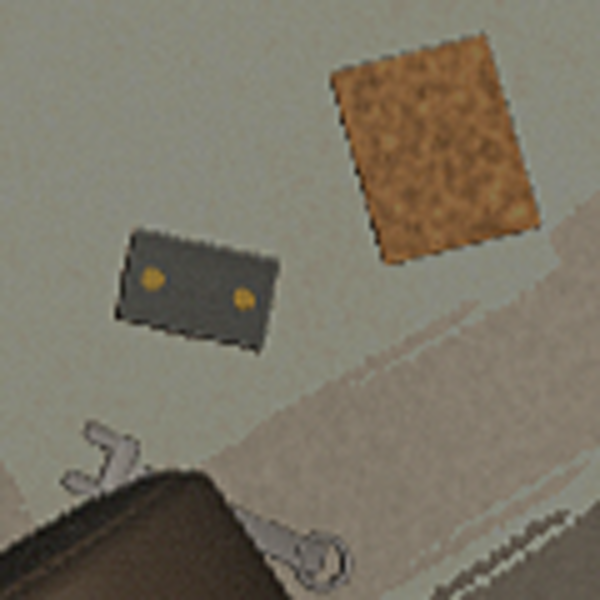

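View pics/sB.png

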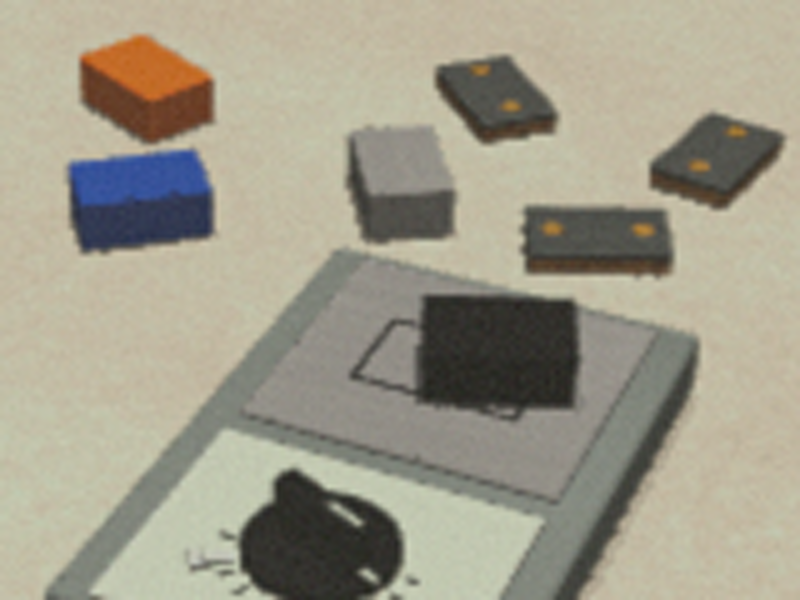

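```bash
cat > fit.py <<'E'
from h import *
def rect(P,L=None,W=None):
    P=np.asarray(P)[:,:2]; c=P.mean(0)
    d=[P[(i+1)%4]-P[i] for i in range(4)]; l=[np.linalg.norm(x) for x in d]
    i=0 if l[0]+l[2]>l[1]+l[3] else 1
    v=d[i]-d[i+2]; a=np.degrees(np.arctan2(v[1],v[0]))
    a=(a+90)%180-90
    return c.round(4), 'long axis deg %.1f'%a, np.round(l,4)
E
python3 - <<'E'
from fit import *
import pickle
s,o=pickle.load(open('top0.pkl','rb'))
A=lambda L:np.array(L)/2.815+[140,160]
B=lambda L:np.array(L)/5.6+[255,175]
C=lambda L:np.array(L)/5.+[390,225]
for n,q,z in [('P1',A([(82,144),(167,152),(162,202),(78,195)]),.014),('P2',A([(248,151),(287,222),(242,245),(204,174)]),.014),('P3',A([(124,275),(162,312),(106,370),(67,335)]),.014),('P4',C([(133,230),(279,260),(262,352),(116,318)]),.014),
('press',A([(268,274),(299,313),(237,356),(205,321)]),.032),('tin',B([(145,186),(240,141),(312,285),(220,325)]),.07),('house',B([(50,100),(685,50),(720,455),(82,505)]),.04),('cork',C([(332,73),(487,35),(540,227),(388,264)]),.004)]:
    print(n,*rect(px2w(s,q,z)))
O=px2w(s,B([(190,378),(306,367),(290,192)]),.04); print('outline',O, (O[0]+O[2])/2)
print('dial',px2w(s,B([(562,256)]),.047))
print('tab',px2w(s,B([(620,340),(640,345)]),.043))
E
```

```text
P1 [0.5722 0.3969] long axis deg 85.9 [0.0827 0.0493 0.0813 0.0502]
P2 [0.5501 0.2773] long axis deg 30.0 [0.0799 0.0483 0.0793 0.0477]
P3 [0.4268 0.3967] long axis deg -41.5 [0.0516 0.0756 0.0507 0.0778]
P4 [ 0.416  -0.2725] long axis deg 78.5 [0.0803 0.0508 0.0803 0.0487]
press [0.4339 0.2634] long axis deg -52.6 [0.0478 0.0705 0.0453 0.0736]
tin [0.5797 0.089 ] long axis deg 28.3 [0.0497 0.0771 0.0471 0.0755]
house [0.5668 0.0153] long axis deg -84.4 [0.308  0.1985 0.304  0.1974]
cork [ 0.4962 -0.4061] long axis deg 14.7 [0.0887 0.109  0.0862 0.1086]
outline [[0.51549421 0.10731792 0.04      ]
 [0.52179964 0.05215745 0.04      ]
 [0.60685523 0.06153273 0.04      ]] [0.56117472 0.08442532 0.04      ]
dial [[ 0.5765738 -0.0691458  0.047    ]]
tab [[ 0.53706526 -0.09744267  0.043     ]
 [ 0.5348185  -0.10700975  0.043     ]]
```

Call:
jog_arm([
  [17.2,35.4,1.2,0.6],
  [17.2,35.4,1.2,0.6],
  [17.2,35.4,1.2,0.6],
  [17.2,35.4,1.2,0.6],
  [17.2,35.4,1.2,0.6],
  [17.2,35.4,1.2,0.6],
  [17.2,35.4,1.2,0.6],
  [17.2,35.4,1.2,0.6],
  [17.2,35.4,1.2,0.6],
  [17.2,35.4,1.2,0.6],
])

```text
clock: 0.98
tool_pos: [0.3586, -0.2929, 0.2387]
orientation: [-180.0, 0.0, -158.0]
force: [0.6, -0.6, 0.3]
opening: 0.0877
```

Call:
jog_arm([
  [17.2,35.4,1.2,0.6],
  [17.2,35.4,1.2,0.6],
  [17.2,35.4,1.2,0.6],
  [17.2,35.4,1.2,0.6],
  [17.2,35.4,1.2,0.6],
  [17.2,35.4,1.2,0.6],
  [17.2,35.4,1.2,0.6],
  [17.2,35.4,1.2,0.6],
  [17.2,35.4,1.2,0.6],
  [17.2,35.4,1.2,0.6],
])

```text
clock: 1.82
tool_pos: [0.5306, 0.0613, 0.2506]
orientation: [180.0, 0.0, -151.9]
force: [0.9, -1.8, -0.3]
opening: 0.088
```

```bash
cat > look.py <<'E'
from h import *
import pickle,sys
def look(n,name='wrist',crop=None,scale=1):
    ob=get_obs(); s=snapshot(name); pickle.dump((s,ob),open(n+'.pkl','wb')); save(s,n+'.png',crop,scale)
    print(ob['clock'],ob['tool_pos'].round(4),ob['orientation'].round(2),ob['joint_pos'].round(1),ob['force'].round(1),ob['opening'])
if __name__=='__main__': look(sys.argv[1],*(sys.argv[2:3]))
E
python3 look.py w1
```

```text
1.8167 [0.5306 0.0613 0.2506] [ 1.8000e+02  1.0000e-02 -1.5191e+02] [ 27.6   6.3 -14.9  -0.  -68.7 -89.5] [ 0.9 -1.8 -0.3] 0.0880461501421676
```

View pics/w1.png

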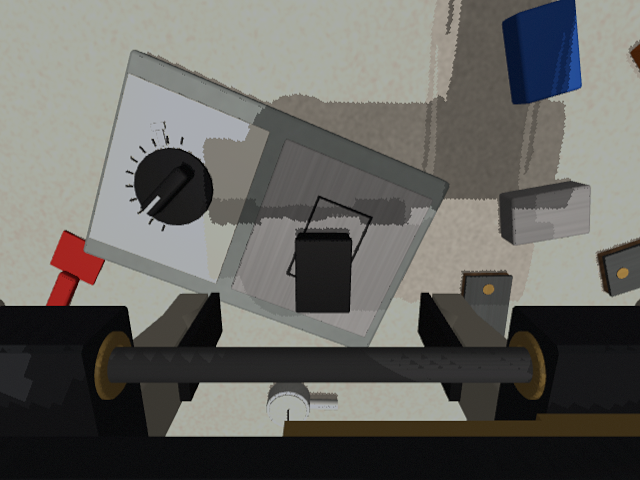

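```bash
python3 - <<'E'
from h import *
import pickle
s,o=pickle.load(open('w1.pkl','rb'))
save(s,'w1a.png',(230,160,460,320),3.4); save(s,'w1b.png',(80,90,240,250),3.7)
E
```

```text
(no output)
```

View pics/w1a.png

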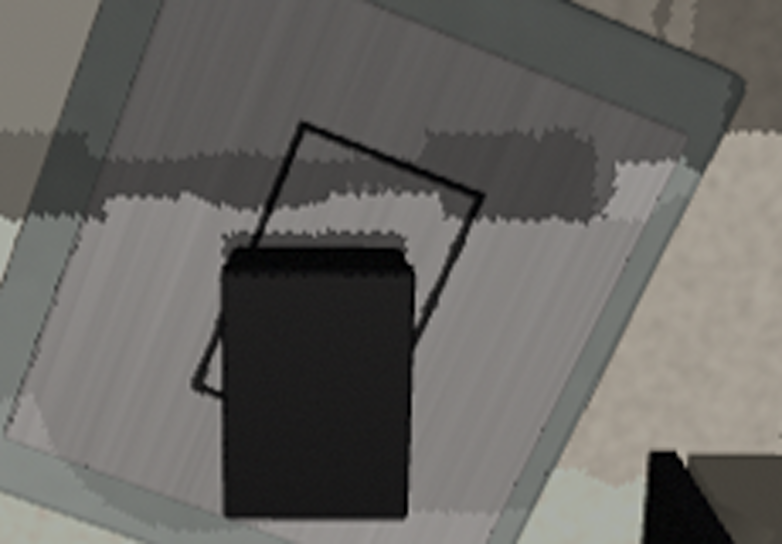

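View pics/w1b.png

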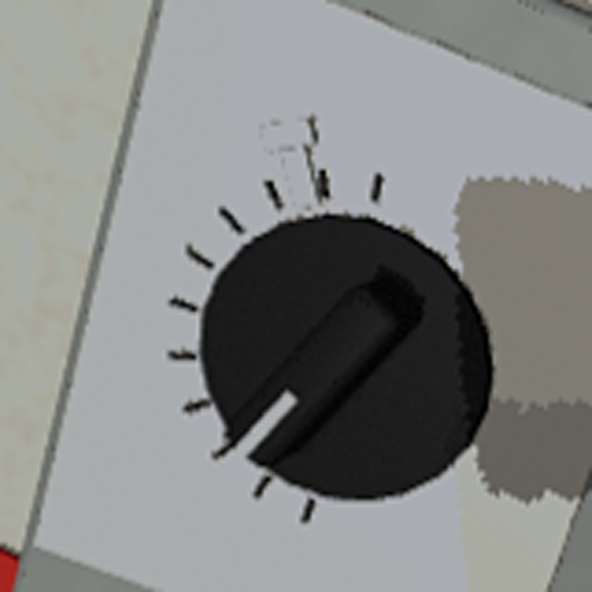

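```bash
python3 - <<'E'
from fit import *
import pickle
s,o=pickle.load(open('w1.pkl','rb'))
A=lambda L:np.array(L)/3.4+[230,160]
B=lambda L:np.array(L)/3.7+[80,90]
print('tin',*rect(px2w(s,A([(224,268),(413,268),(407,517),(226,517)]),.07,o)))
O=px2w(s,A([(303,125),(482,197),(198,386)]),.04,o);print('outl',O,(O[1]+O[2])/2, [np.degrees(np.arctan2(*(O[i]-O[0])[1::-1])) for i in (1,2)],np.linalg.norm(O[1]-O[0]),np.linalg.norm(O[2]-O[0]))
c=(O[1]+O[2])/2
v=O[2]-O[0]; a=np.arctan2(v[1],v[0]); print(c+155*.001*np.array([np.sin(a),-np.cos(a),0]))
print('disc',px2w(s,B([(346,357)]),.047,o))
d=px2w(s,B([(346,357)]),.047,o)[0]
print('tab',px2w(s,B([(302,213),(288,132)]),.043,o))
print('ptr',px2w(s,B([(240,460),(293,395)]),.071,o))
E
```

```text
tin [0.58   0.0908] long axis deg 27.9 [0.0498 0.0728 0.0506 0.0728]
outl [[0.5212822  0.0548368  0.04      ]
 [0.51557229 0.10900807 0.04      ]
 [0.60454346 0.06423737 0.04      ]] [0.56005788 0.08662272 0.04      ] [np.float64(96.01702235012372), np.float64(6.4416725613016474)] 0.05447136539016417 0.08379027024091483
[ 0.57744759 -0.0673987   0.04      ]
disc [[ 0.57475887 -0.0681441   0.047     ]]
tab [[ 0.54821222 -0.09173785  0.043     ]
 [ 0.53203586 -0.10160942  0.043     ]]
ptr [[ 0.60174223 -0.07515657  0.071     ]
 [ 0.58119333 -0.06975028  0.071     ]]
```

Call:
jog_arm([
  [25,15,-20,0],
  [24.5,14,-30,0],
  [0,0,-35,0],
  [0,0,-35,0],
  [0,0,-35,0],
  [0,0,-30,0],
  [0,0,-15,0],
  [0,0,-6,0],
  [0,0,0,0],
  [0,0,0,0],
])

```text
clock: 2.7
tool_pos: [0.5804, 0.0884, 0.0452]
orientation: [-180.0, 0.0, -152.0]
force: [0.5, 0.2, 0.2]
opening: 0.0875
```

Call:
jog_arm([
  [0,0,0,0],
  [0,0,0,0],
  [0,0,0,0],
  [0,0,0,0],
  [0,0,0,0],
  [0,0,0,0],
  [0,0,0,0],
  [0,0,0,0],
  [0,0,0,0],
  [0,0,0,0],
], fingers=40)

```text
clock: 3.53
tool_pos: [0.5799, 0.0885, 0.0449]
orientation: [180.0, 0.0, -152.0]
force: [-2.3, 2.0, 4.9]
opening: 0.0514
```

Call:
jog_arm([
  [0,0,20,0],
  [0,0,30,0],
  [0,0,15,0],
  [-6,-30,0,-0.9],
  [-6,-35,0,-0.9],
  [-6,-35,0,-0.9],
  [-6,-35,0,-0.9],
  [-6,-35,0,-0.9],
  [-6,-35,0,-0.9],
  [-6,-35,0,-0.9],
])

```text
clock: 4.37
tool_pos: [0.537, -0.1533, 0.1092]
orientation: [180.0, -0.0, -158.3]
force: [0.2, 0.3, -1.0]
opening: 0.052
```

Call:
jog_arm([
  [-6,-35,0,-1],
  [-6,-35,0,-1],
  [-6,-35,0,-1],
  [-6,-35,0,-1],
  [-6,-35,0,-1],
  [-6,-35,0,-1],
  [0,0,0,-1],
  [0,0,0,0],
  [0,0,0,0],
  [0,0,0,0],
])

```text
clock: 5.2
tool_pos: [0.5018, -0.361, 0.1092]
orientation: [180.0, -0.0, -165.2]
force: [-0.6, 0.1, -1.2]
opening: 0.0515
```

```bash
python3 look.py w2; python3 look.py t2 top
```

```text
5.2 [ 0.5018 -0.361   0.1092] [ 1.7997e+02 -3.0000e-02 -1.6521e+02] [-17.7  20.8 -15.4  -0.  -53.8 -57.5] [-0.6  0.1 -1.2] 0.051530463209684935
5.25 [ 0.502  -0.3607  0.1094] [ 1.7998e+02 -1.0000e-02 -1.6518e+02] [-17.6  20.8 -15.4  -0.  -53.8 -57.5] [ 0.  -0.3 -0.5] 0.05210564428213214
```

View pics/w2.png

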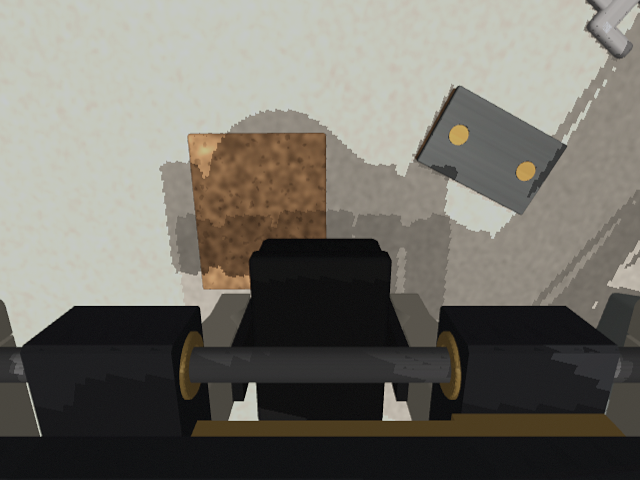

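View pics/t2.png

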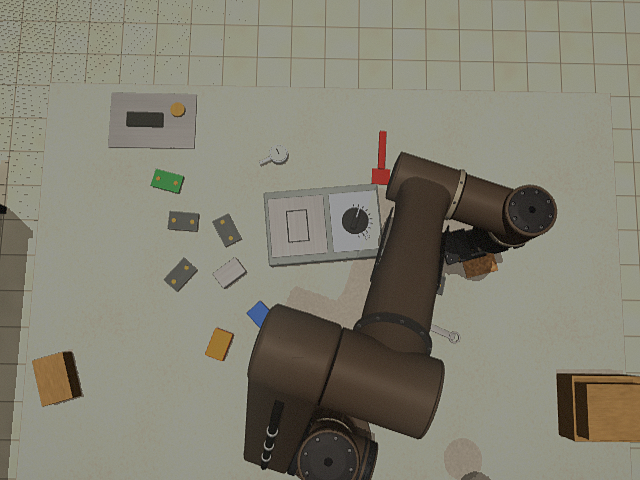

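```bash
python3 - <<'E'
from fit import *
import pickle
s,o=pickle.load(open('w2.pkl','rb'))
C=px2w(s,[(188.5,133),(326,133),(203,289)],.004,o); c=(C[1]+C[2])/2
print('cork',C,c,np.linalg.norm(C[1]-C[0]),np.linalg.norm(C[2]-C[0]),[np.degrees(np.arctan2(*(C[i]-C[0])[1::-1])) for i in (1,2)])
save(s,'w2a.png',(400,70,580,230),4)
s,o=pickle.load(open('t2.pkl','rb')); save(s,'t2a.png',(255,175,395,275),5.6)
E
```

```text
cork [[ 0.45309414 -0.46163611  0.004     ]
 [ 0.43046129 -0.37632115  0.004     ]
 [ 0.55859542 -0.43406133  0.004     ]] [ 0.49452835 -0.40519124  0.004     ] 0.08826601621339313 0.10904535134371543 [np.float64(104.85752393344269), np.float64(14.647671243673754)]
```

View pics/w2a.png

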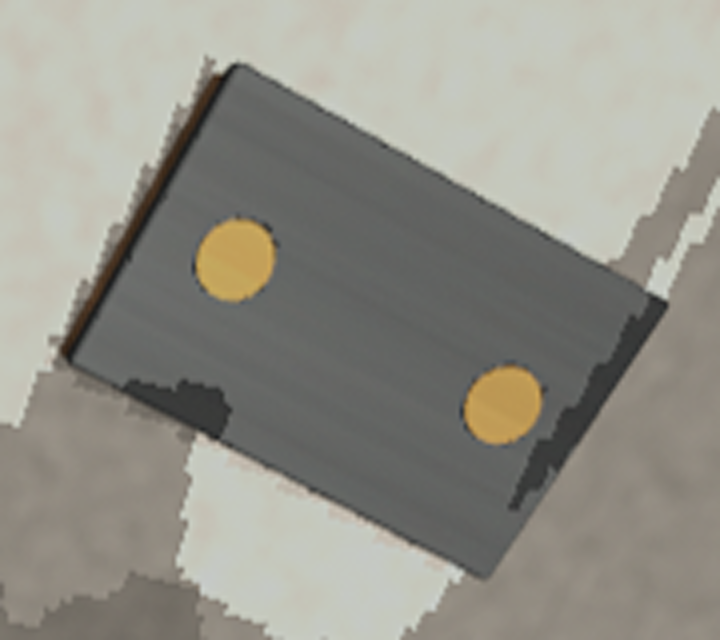

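View pics/t2a.png

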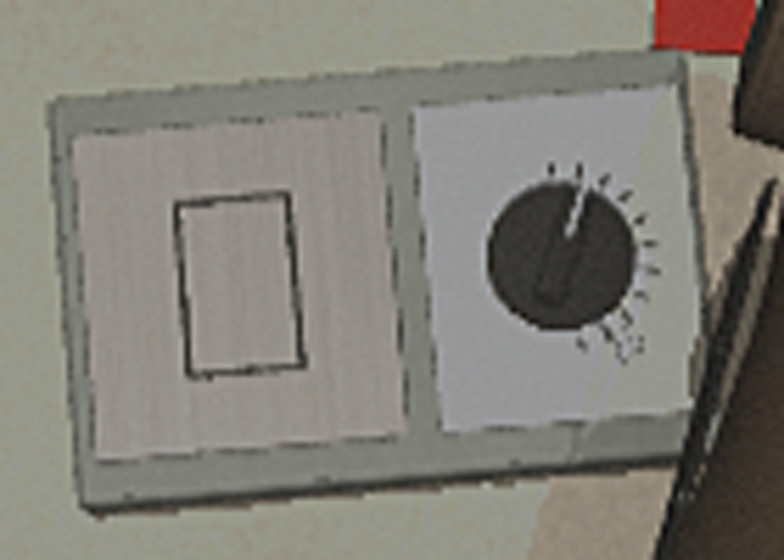

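```bash
python3 - <<'E'
from fit import *
import pickle
s,o=pickle.load(open('w2.pkl','rb'))
A=lambda L:np.array(L)/4+[400,70]
print('p4',*rect(px2w(s,A([(238,64),(666,302),(488,578),(70,358)]),.014,o)))
print(px2w(s,A([(235,260),(503,405)]),.014,o).mean(0))
s,o=pickle.load(open('t2.pkl','rb'))
B=lambda L:np.array(L)/5.6+[255,175]
print('outl',*rect(px2w(s,B([(177,202),(288,192),(304,366),(190,377)]),.04,o)))
E
```

```text
p4 [ 0.4151 -0.2729] long axis deg 78.5 [0.0784 0.0488 0.0796 0.0483]
[ 0.41524963 -0.27235056  0.014     ]
outl [0.5615 0.0847] long axis deg 6.0 [0.0535 0.0851 0.0546 0.0854]
```

Call:
jog_arm([
  [-3,-20,-5,0],
  [-4,-24.5,-20,0],
  [0,0,-30,0],
  [0,0,-25,0],
  [0,0,-12,0],
  [0,0,-5,0],
  [0,0,-2.5,0],
  [0,0,0,0],
  [0,0,0,0],
  [0,0,0,0],
])

```text
clock: 6.13
tool_pos: [0.496, -0.4064, 0.0116]
orientation: [-179.9, 0.1, -165.2]
force: [-0.6, 0.1, -1.1]
opening: 0.0516
```

Call:
jog_arm([
  [0,0,-1,0],
  [0,0,0,0],
  [0,0,0,0],
  [0,0,0,0],
  [0,0,0,0],
  [0,0,0,0],
  [0,0,0,0],
  [0,0,0,0],
  [0,0,0,0],
  [0,0,0,0],
])

```text
clock: 6.97
tool_pos: [0.4949, -0.4063, 0.009]
orientation: [180.0, -0.0, -165.3]
force: [0.3, -0.7, -1.6]
opening: 0.0516
```

Call:
jog_arm([
  [0,0,0,0],
  [0,0,0,0],
  [0,0,0,0],
  [0,0,0,0],
  [0,0,0,0],
  [0,0,0,0],
  [0,0,0,0],
  [0,0,10,0],
  [0,0,30,0],
  [0,0,40,0],
], fingers=87.6)

```text
clock: 7.8
tool_pos: [0.4928, -0.4052, 0.0874]
orientation: [179.8, -0.3, -165.3]
force: [1.6, -0.9, 0.0]
opening: 0.0876
```

Call:
jog_arm([
  [-10,16,5,7],
  [-14,23.5,5,7],
  [-14,23.5,0,7],
  [-14,23.5,0,7],
  [-14,23.5,0,7],
  [-14,23,0,7],
  [0,0,0,7],
  [0,0,0,7],
  [0,0,0,7],
  [0,0,0,0.8],
], fingers=68)

```text
clock: 8.63
tool_pos: [0.4152, -0.2731, 0.1001]
orientation: [-179.9, -0.0, -101.1]
force: [-0.4, 0.2, 0.3]
opening: 0.0681
```

```bash
python3 look.py w3
```

```text
8.6333 [ 0.4152 -0.2731  0.1001] [-1.7991e+02 -1.0000e-02 -1.0111e+02] [-10.6  11.  -31.2   0.  -47.7  -0.5] [-0.4  0.2  0.3] 0.06807401107274942
```

View pics/w3.png

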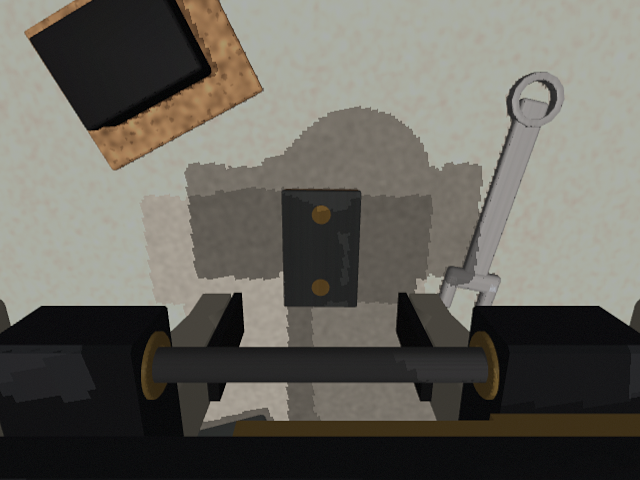

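```bash
python3 - <<'E'
from fit import *
import pickle
s,o=pickle.load(open('w3.pkl','rb'))
print(*rect(px2w(s,[(283,190),(360.5,190),(357.5,306),(282.5,306)],.014,o)))
print(px2w(s,[(321,215),(320,288)],.014,o).mean(0))
sp=px2w(s,[(442,290),(480,268),(497,290)],.006,o); print('spanner',sp)
E
```

```text
[ 0.4148 -0.2734] long axis deg 78.2 [0.0481 0.0795 0.0511 0.0796]
[ 0.41527051 -0.27214672  0.014     ]
spanner [[ 0.33822971 -0.22641471  0.006     ]
 [ 0.31118505 -0.23780781  0.006     ]
 [ 0.30079005 -0.21914836  0.006     ]]
```

Call:
jog_arm([
  [0,0,-15,0],
  [0,0,-25,0],
  [0,0,-25,0],
  [0,0,-18,0],
  [0,0,-9,0],
  [0,0,-4,0],
  [0,0,0,0],
  [0,0,0,0],
  [0,0,0,0],
  [0,0,0,0],
])

```text
clock: 9.52
tool_pos: [0.4157, -0.2734, 0.0041]
orientation: [-179.9, -0.0, -101.5]
force: [-0.6, 0.5, 0.1]
opening: 0.0676
```

Call:
jog_arm([
  [0,0,0,0],
  [0,0,0,0],
  [0,0,0,0],
  [0,0,0,0],
  [0,0,0,0],
  [0,0,0,0],
  [0,0,0,0],
  [0,0,0,0],
  [0,0,0,0],
  [0,0,0,0],
], fingers=38)

```text
clock: 10.35
tool_pos: [0.415, -0.2733, 0.0033]
orientation: [-180.0, -0.0, -101.5]
force: [-0.7, 2.1, 5.1]
opening: 0.0496
```

Call:
jog_arm([
  [0,0,15,0],
  [0,0,30,0],
  [5,15,32,-7],
  [11,33,20,-7],
  [11,33,20,-7],
  [11,33,20,-7],
  [11,33,20,-7],
  [11,33,20,-7],
  [11,33,10,-7],
  [11,33,10,-7],
])

```text
clock: 11.18
tool_pos: [0.4936, -0.0373, 0.1943]
orientation: [180.0, 0.1, -155.3]
force: [1.2, -0.5, -1.1]
opening: 0.0496
```

Call:
jog_arm([
  [11,33,0,-7],
  [11,33,0,-7],
  [11,33,0,-2.5],
  [11,26,0,0],
  [0,0,0,0],
  [0,0,0,0],
  [0,0,0,0],
  [0,0,0,0],
  [0,0,0,0],
  [0,0,0,0],
])

```text
clock: 12.02
tool_pos: [0.5373, 0.0852, 0.1935]
orientation: [180.0, 0.0, -171.6]
force: [-0.1, -0.6, -2.0]
opening: 0.0497
```

```bash
python3 look.py w4
```

```text
12.0167 [0.5373 0.0852 0.1935] [ 1.7999e+02  1.0000e-02 -1.7156e+02] [  29.6    9.7  -18.7   -0.   -61.6 -111.2] [-0.1 -0.6 -2. ] 0.049738577734516114
```

View pics/w4.png

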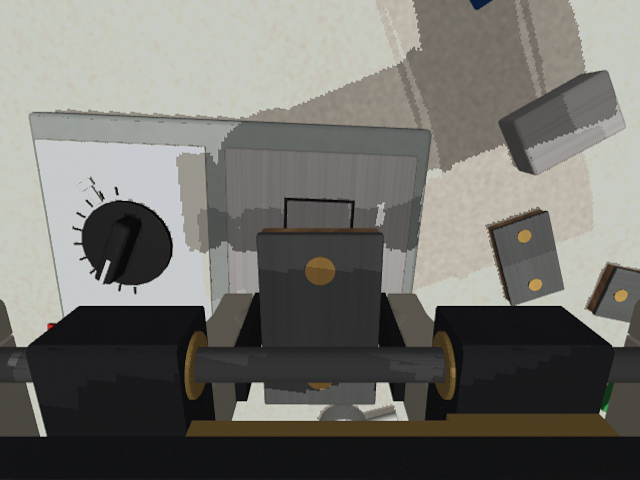

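```bash
python3 - <<'E'
from h import *
import pickle
s,o=pickle.load(open('w4.pkl','rb'))
save(s,'w4a.png',(210,110,440,260),3.4)
E
```

```text
(no output)
```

View pics/w4a.png

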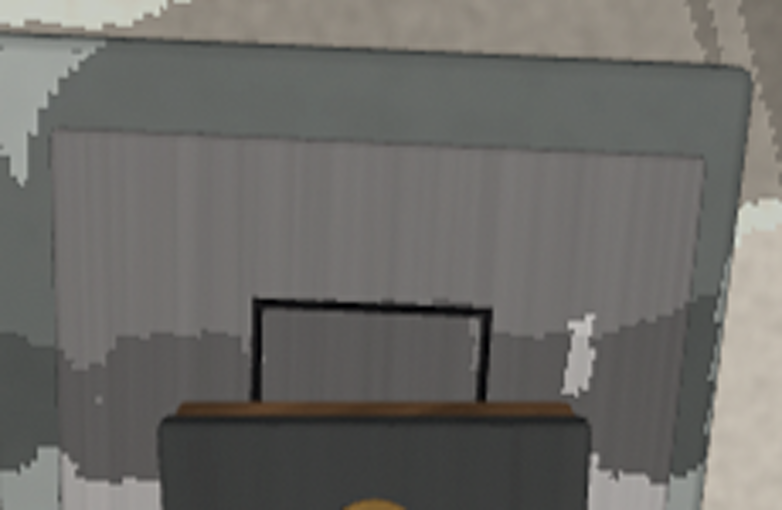

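```bash
python3 - <<'E'
from fit import *
import pickle
s,o=pickle.load(open('w4.pkl','rb'))
A=lambda L:np.array(L)/3.4+[210,110]
C=px2w(s,A([(253,298.5),(492,311)]),.04,o); v=C[1]-C[0]; a=np.arctan2(v[1],v[0])-np.pi/2
print(C,np.linalg.norm(v),np.degrees(a), C.mean(0)[:2]+.042*np.array([np.cos(a),np.sin(a)]))
print('house top edge', [np.degrees(np.arctan2(*(lambda d:(d[1],d[0]))(np.diff(px2w(s,A(q),.04,o),axis=0)[0])))-90 for q in ([(100,40),(720,66)],[(70,130),(690,157)])])
P=px2w(s,A([(160,418),(591,418)]),.2042,o); v=P[1]-P[0]; b=np.arctan2(v[1],v[0])-np.pi/2
print(P,np.linalg.norm(v),np.degrees(b),P.mean(0)[:2]+.04*np.array([np.cos(b),np.sin(b)]),o['tool_pos'],o['orientation'])
E
```

```text
[[0.52065385 0.0535792  0.04      ]
 [0.5152901  0.10954432 0.04      ]] 0.05622156591766892 5.474566107863619 [0.5597804  0.08556872]
house top edge [np.float64(6.200861238436175), np.float64(6.066801930118302)]
[[0.50193877 0.0547677  0.2042    ]
 [0.49466062 0.10339008 0.2042    ]] 0.04916408936196795 8.513246617781148 [0.53785896 0.08500041] [0.53732779 0.08519689 0.19349586] [ 1.79991375e+02  9.50102041e-03 -1.71563046e+02]
```

Call:
jog_arm([
  [11,0.3,-15,-1.2],
  [11.4,0.2,-30,-1.2],
  [0,0,-35,0],
  [0,0,-35,0],
  [0,0,-18,0],
  [0,0,-8,0],
  [0,0,-4,0],
  [0,0,-3,0],
  [0,0,0,0],
  [0,0,0,0],
])

```text
clock: 12.9
tool_pos: [0.5608, 0.0869, 0.0467]
orientation: [180.0, 0.1, -173.9]
force: [0.2, 0.5, -1.1]
opening: 0.0496
```

Call:
jog_arm([
  [0,0,0,0],
  [0,0,0,0],
  [0,0,0,0],
  [0,0,0,0],
  [0,0,0,0],
  [0,0,0,0],
  [0,0,0,0],
  [0,0,0,0],
  [0,0,0,0],
  [0,0,0,0],
])

```text
clock: 13.73
tool_pos: [0.5599, 0.0865, 0.0453]
orientation: [-180.0, -0.0, -173.9]
force: [-0.4, 0.2, -1.2]
opening: 0.0496
```

Call:
jog_arm([
  [-0.2,-0.6,-1.4,0],
  [0,0,0,0],
  [0,0,0,0],
  [0,0,0,0],
  [0,0,0,0],
  [0,0,0,0],
  [0,0,0,0],
  [0,0,0,0],
  [0,0,0,0],
  [0,0,0,0],
])

```text
clock: 14.57
tool_pos: [0.5597, 0.0859, 0.044]
orientation: [180.0, -0.0, -173.9]
force: [0.8, 0.4, -1.8]
opening: 0.0496
```

Call:
jog_arm([
  [0,0,0,0],
  [0,0,0,0],
  [0,0,0,0],
  [0,0,0,0],
  [0,0,0,0],
  [0,0,0,0],
  [0,0,20,0],
  [0,0,35,0],
  [0,0,35,0],
  [-30,0,25,0],
], fingers=70)

```text
clock: 15.4
tool_pos: [0.5339, 0.0867, 0.1617]
orientation: [-180.0, 0.2, -173.9]
force: [1.7, 0.8, 2.1]
opening: 0.07
```

```bash
python3 look.py w5; python3 -c "
from look import *
look('t5','top')
s,o=pickle.load(open('t5.pkl','rb'));save(s,'t5a.png',(140,160,290,310),4)
s,o=pickle.load(open('w5.pkl','rb'));save(s,'w5a.png',(230,140,410,300),4)"
```

```text
15.4 [0.5339 0.0867 0.1617] [-179.97    0.23 -173.88] [ 3.01e+01  1.09e+01 -2.18e+01  1.00e-01 -5.71e+01 -1.14e+02] [1.7 0.8 2.1] 0.07001131944490172
15.45 [0.5288 0.0862 0.1659] [ 179.87    0.38 -173.94] [  30.3   10.1  -22.2    0.   -57.4 -114.2] [-8.4 -1.  -0.2] 0.0699622212654098
```

View pics/w5.png

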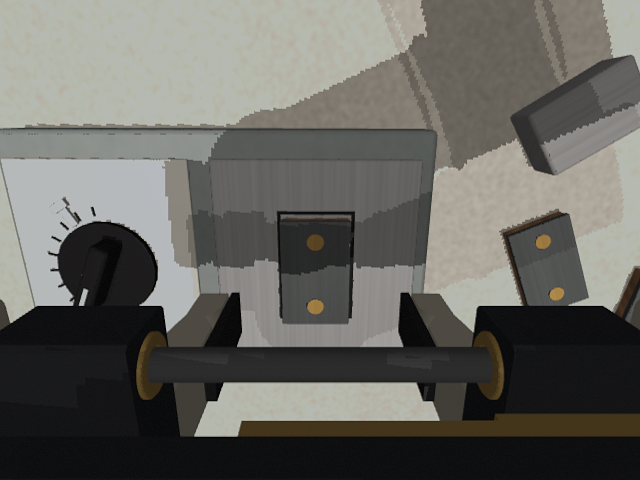

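View pics/t5a.png

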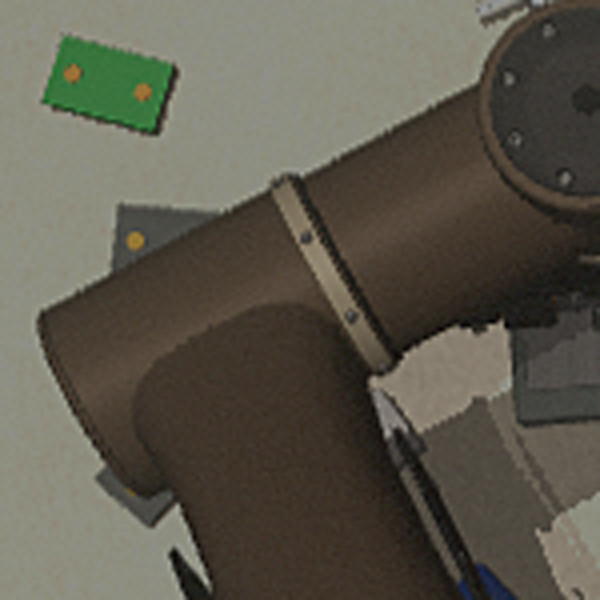

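View pics/w5a.png

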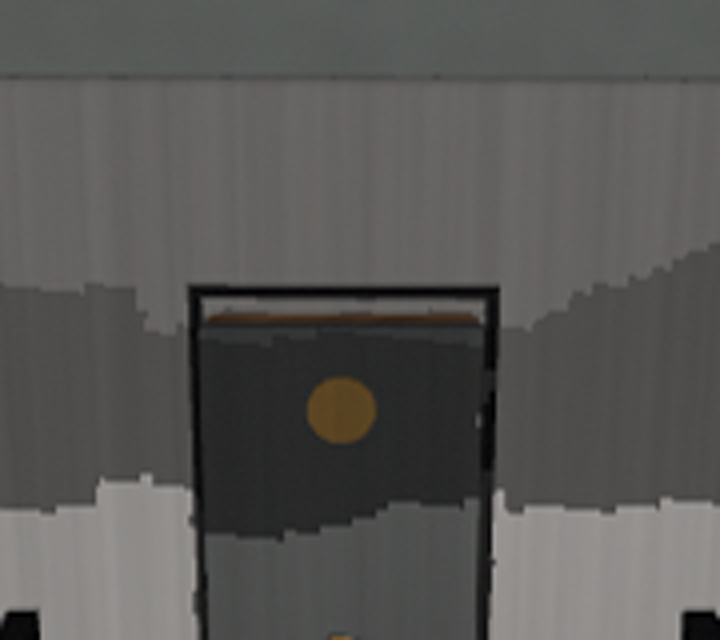

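```bash
python3 - <<'E'
from fit import *
import pickle
s,o=pickle.load(open('w5.pkl','rb'))
A=lambda L:np.array(L)/4+[230,140]
print(px2w(s,A([(190,287),(499,287)]),.04,o).mean(0)); print(px2w(s,A([(207,316),(481,316)]),.04,o).mean(0))
print(px2w(s,A([(199,326),(484,326)]),.054,o).mean(0))
f=px2w(s,[(281,323),(352,323)],.054,o); print(f.mean(0))
print(px2w(s,[(315,242.5),(315.5,307)],.054,o).mean(0))
# neighbours
print(px2w(s,[(543,242),(557,294)],.014,o), px2w(s,[(543,242),(557,294)],.014,o).mean(0))
E
```

```text
[0.51769069 0.0815801  0.04      ]
[0.523077   0.08205855 0.04      ]
[0.52132381 0.08158004 0.054     ]
[0.59981369 0.09068096 0.054     ]
[0.56157298 0.08572668 0.054     ]
[[0.52891972 0.26729966 0.014     ]
 [0.57265699 0.29196192 0.014     ]] [0.55078836 0.27963079 0.014     ]
```

Call:
jog_arm([
  [3,22,0,4],
  [3.5,34,0,4],
  [3.5,34,-8,4],
  [3.5,34,-12,4],
  [3.5,34,-20,4],
  [3.5,34,-19,3.4],
  [0,0,0,0],
  [0,0,0,0],
  [0,0,0,0],
  [0,0,0,0],
])

```text
clock: 16.33
tool_pos: [0.5504, 0.2773, 0.1004]
orientation: [180.0, 0.0, -150.6]
force: [-0.8, -0.4, -0.1]
opening: 0.0704
```

```bash
python3 look.py w6
```

```text
16.3333 [0.5504 0.2773 0.1004] [ 1.8000e+02  2.0000e-02 -1.5055e+02] [  44.9   21.2  -16.2    0.   -52.6 -105.4] [-0.8 -0.4 -0.1] 0.07036421580126503
```

View pics/w6.png

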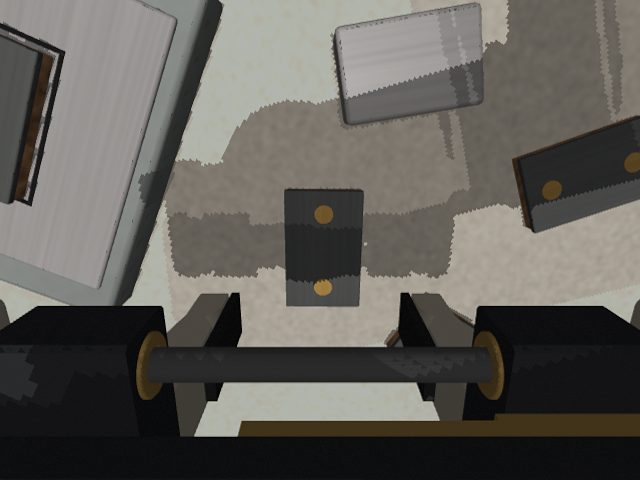

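```bash
python3 - <<'E'
from fit import *
import pickle
s,o=pickle.load(open('w6.pkl','rb'))
print(*rect(px2w(s,[(285,189.5),(363,189.5),(361,306),(285,306)],.014,o)))
print(px2w(s,[(324,214.5),(322.5,288)],.014,o).mean(0))
print('press',*rect(px2w(s,[(335,32),(480,4),(483,100),(345,122)],.032,o)))
E
```

```text
[0.5497 0.279 ] long axis deg 29.2 [0.0485 0.08   0.0519 0.0801]
[0.55088273 0.27954089 0.014     ]
press [0.4331 0.2649] long axis deg -51.2 [0.074  0.0461 0.075  0.0446]
```

Call:
jog_arm([
  [-0.7,1.6,-15,0],
  [0,0,-25,0],
  [0,0,-25,0],
  [0,0,-18,0],
  [0,0,-9,0],
  [0,0,-4.5,0],
  [0,0,0,0],
  [0,0,0,0],
  [0,0,0,0],
  [0,0,0,0],
])

```text
clock: 17.22
tool_pos: [0.5502, 0.2801, 0.0048]
orientation: [180.0, 0.1, -150.5]
force: [0.5, 0.8, 0.4]
opening: 0.0699
```

Call:
jog_arm([
  [0,0,0,0],
  [0,0,0,0],
  [0,0,0,0],
  [0,0,0,0],
  [0,0,0,0],
  [0,0,0,0],
  [0,0,0,0],
  [0,0,0,0],
  [0,0,0,0],
  [0,0,0,0],
], fingers=38)

```text
clock: 18.05
tool_pos: [0.5496, 0.2797, 0.0037]
orientation: [180.0, 0.0, -150.5]
force: [-1.9, -0.5, 3.9]
opening: 0.0496
```

Call:
jog_arm([
  [0,0,20,0],
  [0,0,35,0],
  [0,0,35,0],
  [1.7,-24,20,-4],
  [1.7,-34,10,-4],
  [1.7,-34,10,-4],
  [1.7,-34,0,-4],
  [1.7,-34,0,-4],
  [1.7,-33.9,0,-3.5],
  [0,0,0,0],
])

```text
clock: 18.88
tool_pos: [0.5585, 0.0808, 0.1328]
orientation: [-180.0, -0.1, -174.4]
force: [-0.1, 0.3, -2.2]
opening: 0.0496
```

Call:
jog_arm([
  [0,0,0,0],
  [0,0,-15,0],
  [0,0,-25,0],
  [0,0,-20,0],
  [0,0,-10,0],
  [0,0,-4,0],
  [0,0,0,0],
  [0,0,0,0],
  [0,0,0,0],
  [0,0,0,0],
])

```text
clock: 19.72
tool_pos: [0.5603, 0.0861, 0.0603]
orientation: [180.0, 0.1, -174.0]
force: [0.5, -0.0, -1.1]
opening: 0.0502
```

Call:
jog_arm([
  [-0.2,0,-1.2,0],
  [0,0,0,0],
  [0,0,0,0],
  [0,0,0,0],
  [0,0,0,0],
  [0,0,0,0],
  [0,0,0,0],
  [0,0,0,0],
  [0,0,0,0],
  [0,0,0,0],
])

```text
clock: 20.55
tool_pos: [0.5595, 0.0856, 0.0583]
orientation: [-180.0, -0.0, -174.0]
force: [-0.3, 0.9, -1.4]
opening: 0.0498
```

```bash
python3 look.py w7
```

```text
20.55 [0.5595 0.0856 0.0583] [-180.   -0. -174.] [  28.5   19.9  -25.1    0.   -45.  -112.5] [-0.3  0.9 -1.4] 0.04983329091401427
```

View pics/w7.png

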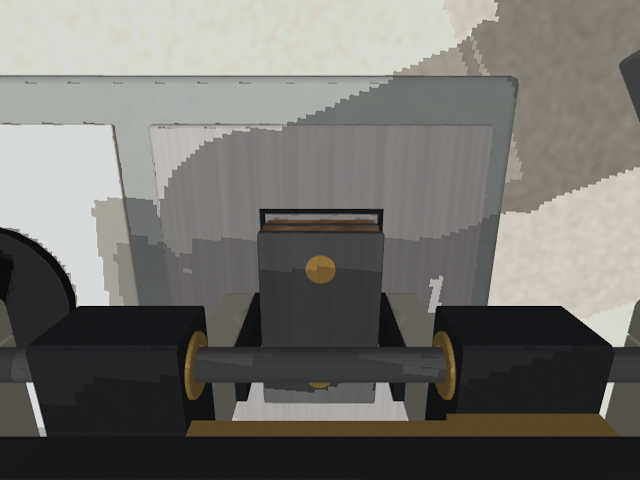

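Call:
jog_arm([
  [0,0,0,0],
  [0,0,0,0],
  [0,0,0,0],
  [0,0,0,0],
  [0,0,0,0],
  [0,0,0,0],
  [0,0,20,0],
  [0,0,35,0],
  [0,0,25,0],
  [0,15,0,7],
], fingers=67)

```text
clock: 21.43
tool_pos: [0.5623, 0.1004, 0.1439]
orientation: [180.0, 0.4, -167.1]
force: [1.6, 0.4, -0.2]
opening: 0.0673
```

Call:
jog_arm([
  [1.5,30,0,7],
  [1.5,34,0,7],
  [1.5,34,0,7],
  [1.5,34,-5,7],
  [1.5,34,-5,7],
  [1.5,34,-10,7],
  [1.5,34,-10,7],
  [1,34,-8,7],
  [1,28.4,0,7],
  [0,0,0,7],
])

```text
clock: 22.27
tool_pos: [0.5718, 0.4018, 0.0988]
orientation: [-180.0, -0.0, -96.5]
force: [1.7, -0.8, 1.2]
opening: 0.0671
```

Call:
jog_arm([
  [0,0,0,2.9],
  [0,0,0,0],
  [0,0,0,0],
  [0,0,0,0],
  [0,0,0,0],
  [0,0,0,0],
  [0,0,0,0],
  [0,0,0,0],
  [0,0,0,0],
  [0,0,0,0],
])

```text
clock: 23.1
tool_pos: [0.5721, 0.3969, 0.1003]
orientation: [-180.0, 0.0, -94.1]
force: [0.1, -0.0, -0.4]
opening: 0.0673
```

```bash
python3 look.py w8
```

```text
23.1 [0.5721 0.3969 0.1003] [-180.      0.    -94.11] [ 50.7  27.8  -5.2   0.  -57.  -54.9] [ 0.1 -0.  -0.4] 0.0672550636953355
```

View pics/w8.png

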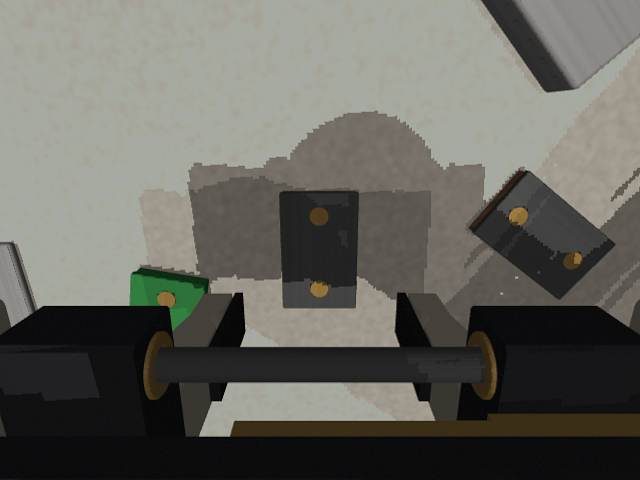

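Call:
jog_arm([
  [1,0.8,-15,0],
  [0,0,-25,0],
  [0,0,-25,0],
  [0,0,-18,0],
  [0,0,-9,0],
  [0,0,-4.5,0],
  [0,0,0,0],
  [0,0,0,0],
  [0,0,0,0],
  [0,0,0,0],
])

```text
clock: 23.98
tool_pos: [0.5737, 0.3985, 0.0052]
orientation: [-179.9, 0.1, -94.1]
force: [1.0, -0.0, 0.2]
opening: 0.0668
```

Call:
jog_arm([
  [0,0,0,0],
  [0,0,0,0],
  [0,0,0,0],
  [0,0,0,0],
  [0,0,0,0],
  [0,0,0,0],
  [0,0,0,0],
  [0,0,0,0],
  [0,0,0,0],
  [0,0,0,0],
], fingers=38)

```text
clock: 24.82
tool_pos: [0.5731, 0.398, 0.0042]
orientation: [-180.0, 0.0, -94.1]
force: [-1.1, -0.7, 5.6]
opening: 0.0497
```

```bash
python3 - <<'E'
from fit import *
import pickle
s,o=pickle.load(open('w8.pkl','rb'))
print(*rect(px2w(s,[(280,191.5),(358,191),(356.5,307.5),(283,307.5)],.014,o)))
print(px2w(s,[(319,216),(319,289.5)],.014,o).mean(0))
print('p3 rivets',px2w(s,[(518,216),(573,261)],.014,o).mean(0))
E
```

```text
[0.5725 0.3976] long axis deg 86.3 [0.0485 0.0801 0.0502 0.0798]
[0.57283419 0.3988038  0.014     ]
p3 rivets [0.42591995 0.39893277 0.014     ]
```

Call:
jog_arm([
  [0,0,20,0],
  [0,0,35,0],
  [0,0,35,-3.3],
  [-1.5,-24,20,-7],
  [-1.5,-34,10,-7],
  [-1.5,-34,10,-7],
  [-1.5,-34,10,-7],
  [-1.5,-34,0,-7],
  [-1.5,-34,0,-7],
  [-1.5,-34,0,-7],
])

```text
clock: 25.65
tool_pos: [0.5619, 0.1682, 0.1435]
orientation: [180.0, -0.0, -146.7]
force: [1.5, 0.3, -1.5]
opening: 0.0501
```

Call:
jog_arm([
  [-1.5,-34,0,-7],
  [-1.5,-34,0,-7],
  [0,-16.3,0,-7],
  [0,0,0,-6.6],
  [0,0,0,0],
  [0,0,0,0],
  [0,0,0,0],
  [0,0,0,0],
  [0,0,0,0],
  [0,0,0,0],
])

```text
clock: 26.48
tool_pos: [0.5595, 0.086, 0.1436]
orientation: [-180.0, -0.0, -173.9]
force: [-0.0, -0.3, -1.7]
opening: 0.0494
```

Call:
jog_arm([
  [0,-0.2,-15,-0.1],
  [0,0,-25,0],
  [0,0,-20,0],
  [0,0,-7,0],
  [0,0,-2.6,0],
  [0,0,0,0],
  [0,0,0,0],
  [0,0,0,0],
  [0,0,0,0],
  [0,0,0,0],
])

```text
clock: 27.32
tool_pos: [0.56, 0.0855, 0.075]
orientation: [180.0, 0.1, -174.1]
force: [-0.3, -0.4, -1.0]
opening: 0.0492
```

Call:
jog_arm([
  [0,0,-0.7,0],
  [0,0,0,0],
  [0,0,0,0],
  [0,0,0,0],
  [0,0,0,0],
  [0,0,0,0],
  [0,0,0,0],
  [0,0,0,0],
  [0,0,0,0],
  [0,0,0,0],
])

```text
clock: 28.15
tool_pos: [0.5595, 0.0853, 0.0735]
orientation: [180.0, -0.0, -174.1]
force: [0.2, -0.7, -1.5]
opening: 0.0497
```

```bash
python3 look.py w9
```

```text
28.15 [0.5595 0.0853 0.0735] [ 180.    -0.  -174.1] [  28.5   18.8  -24.3   -0.   -46.9 -112.6] [ 0.2 -0.7 -1.5] 0.049735638422060434
```

View pics/w9.png

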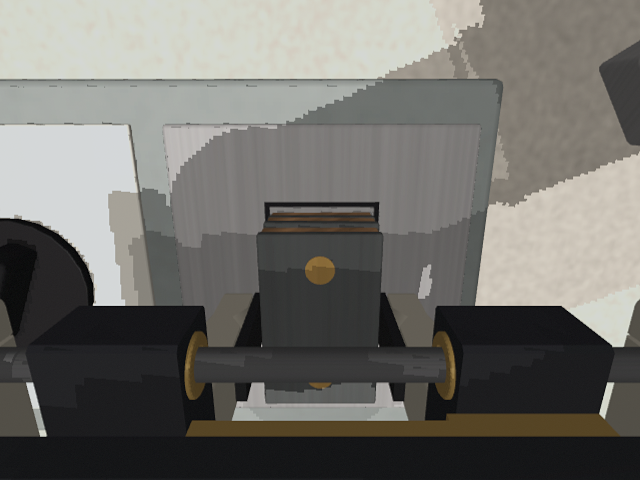

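Call:
jog_arm([
  [0,0.4,-0.9,0],
  [0,0,0,0],
  [0,0,0,0],
  [0,0,0,0],
  [0,0,0,0],
  [0,0,0,0],
  [0,0,0,0],
  [0,0,0,0],
  [0,0,0,0],
  [0,0,0,0],
])

```text
clock: 29.03
tool_pos: [0.5596, 0.0857, 0.0726]
orientation: [180.0, 0.0, -174.1]
force: [0.2, 0.2, -2.2]
opening: 0.0497
```

Call:
jog_arm([
  [0,0,0,0],
  [0,0,0,0],
  [0,0,0,0],
  [0,0,0,0],
  [0,0,0,0],
  [0,0,0,0],
  [0,0,20,0],
  [0,0,35,0],
  [0,0,20,3],
  [-8,18,0,7],
], fingers=68)

```text
clock: 29.87
tool_pos: [0.5547, 0.1033, 0.1524]
orientation: [180.0, 0.4, -164.1]
force: [0.8, 1.3, 0.2]
opening: 0.0679
```

Call:
jog_arm([
  [-14,33,0,7],
  [-14,33,0,7],
  [-14,33,0,7],
  [-14,33,0,7],
  [-14,33,-10,7],
  [-14,33,-10,7],
  [-14,33,-10,7],
  [-14,33,-10,7],
  [-13,30,-8,7],
  [0,0,0,7],
])

```text
clock: 30.7
tool_pos: [0.4245, 0.4018, 0.0979]
orientation: [180.0, -0.0, -93.5]
force: [0.8, -0.0, -0.3]
opening: 0.068
```

Call:
jog_arm([
  [0,0,0,7],
  [0,0,0,7],
  [0,0,0,7],
  [0,0,0,7],
  [0,0,0,7],
  [0,0,0,7],
  [0,0,0,7],
  [0,0,0,3.5],
  [0,0,0,0],
  [0,0,0,0],
])

```text
clock: 31.53
tool_pos: [0.4265, 0.3977, 0.0996]
orientation: [180.0, -0.0, -41.7]
force: [-0.1, -0.2, 0.5]
opening: 0.0679
```

Call:
jog_arm([
  [0,0,0,0],
  [0,0,0,0],
  [0,0,0,0],
  [0,0,0,0],
  [0,0,0,0],
  [0,0,0,0],
  [0,0,0,0],
  [0,0,0,0],
  [0,0,0,0],
  [0,0,0,0],
])

```text
clock: 32.37
tool_pos: [0.4265, 0.3977, 0.0996]
orientation: [180.0, 0.0, -41.6]
force: [-0.2, -0.5, 0.3]
opening: 0.068
```

```bash
python3 look.py w10
```

```text
32.3667 [0.4265 0.3977 0.0996] [180.    0.  -41.6] [ 62.2  18.5 -20.5  -0.  -51.  -13.8] [-0.2 -0.5  0.3] 0.06800226299440258
```

View pics/w10.png

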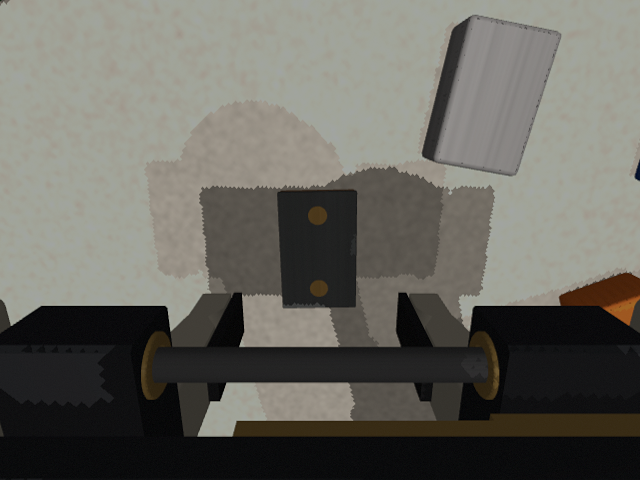

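```bash
python3 - <<'E'
from fit import *
import pickle
s,o=pickle.load(open('w10.pkl','rb'))
print(*rect(px2w(s,[(278,190.5),(356.5,190.5),(356,307),(282,307.5)],.014,o)))
r=px2w(s,[(317.3,215.5),(319,288.7)],.014,o); print(r.mean(0), np.degrees(np.arctan2(*(r[1]-r[0])[1::-1])))
print('press',*rect(px2w(s,[(474,15),(560,33),(518,175),(437,157)],.032,o)))
E
```

```text
[0.4267 0.3982] long axis deg -40.8 [0.0487 0.0798 0.0504 0.0802]
[0.42592894 0.39889624 0.014     ] 139.66170664400744
press [0.4326 0.2649] long axis deg -50.7 [0.0458 0.0731 0.0479 0.0716]
```

Call:
jog_arm([
  [-0.2,0.7,-15,0.8],
  [0,0,-25,0],
  [0,0,-25,0],
  [0,0,-18,0],
  [0,0,-8,0],
  [0,0,-4.5,0],
  [0,0,0,0],
  [0,0,0,0],
  [0,0,0,0],
  [0,0,0,0],
])

```text
clock: 33.25
tool_pos: [0.4268, 0.3991, 0.0053]
orientation: [-179.9, 0.0, -40.8]
force: [0.1, 0.1, -0.0]
opening: 0.0679
```

Call:
jog_arm([
  [0,0,0,0],
  [0,0,0,0],
  [0,0,0,0],
  [0,0,0,0],
  [0,0,0,0],
  [0,0,0,0],
  [0,0,0,0],
  [0,0,0,0],
  [0,0,0,0],
  [0,0,0,0],
], fingers=38)

```text
clock: 34.08
tool_pos: [0.4265, 0.3986, 0.0044]
orientation: [-180.0, -0.0, -40.8]
force: [-0.7, -0.5, 5.3]
opening: 0.0497
```

Call:
jog_arm([
  [0,0,20,0],
  [0,0,35,0],
  [0,0,35,0],
  [6,-14,30,5],
  [14,-33,15,5],
  [14,-33,15,5],
  [14,-33,0,5],
  [14,-33,0,5],
  [14,-33,0,5],
  [14,-33,0,5],
])

```text
clock: 34.92
tool_pos: [0.5162, 0.1846, 0.1537]
orientation: [180.0, 0.0, -5.5]
force: [-0.4, 0.0, -0.7]
opening: 0.0494
```

Call:
jog_arm([
  [14,-33,0,5],
  [14,-33,0,5],
  [14,-33,0,1.8],
  [1.2,-1.9,0,0],
  [0,0,0,0],
  [0,0,0,0],
  [0,0,0,0],
  [0,0,0,0],
  [0,0,0,0],
  [0,0,0,0],
])

```text
clock: 35.75
tool_pos: [0.5593, 0.0864, 0.1541]
orientation: [-180.0, -0.0, 6.1]
force: [-0.4, 0.3, -1.7]
opening: 0.0497
```

```bash
python3 look.py w11
```

```text
35.75 [0.5593 0.0864 0.1541] [-179.99   -0.      6.08] [ 28.6  13.7 -19.1  -0.  -57.2  67.5] [-0.4  0.3 -1.7] 0.04968151910472694
```

View pics/w11.png

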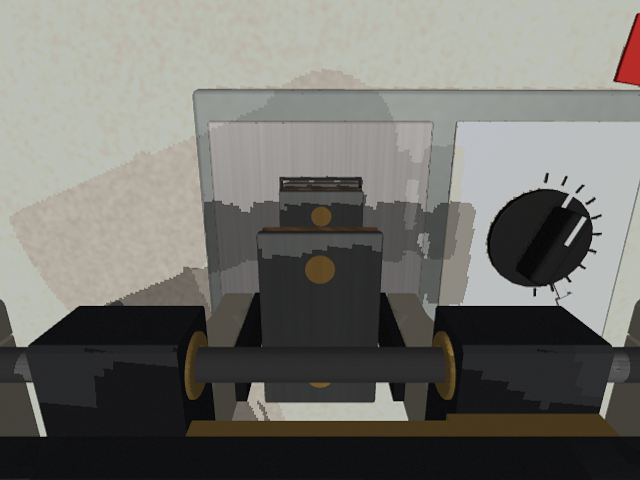

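```bash
python3 - <<'E'
from fit import *
import pickle
s,o=pickle.load(open('w11.pkl','rb'))
save(s,'w11a.png',(240,160,400,290),5)
E
```

```text
(no output)
```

View pics/w11a.png

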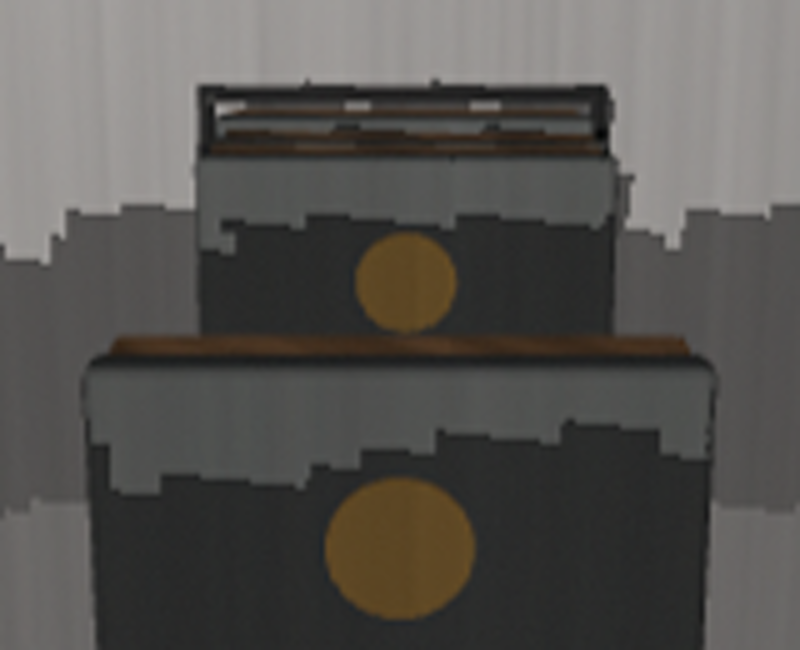

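```bash
python3 - <<'E'
from fit import *
import pickle
s,o=pickle.load(open('w11.pkl','rb'))
A=lambda L:np.array(L)/5+[240,160]
def e(n,q,z):
    P=px2w(s,A(q),z,o); v=P[0]-P[1]; a=np.arctan2(v[1],v[0])-np.pi/2
    c=P.mean(0)[:2]-.04*np.array([np.cos(a),np.sin(a)]); print(n,c.round(4),round(np.degrees(a),2),P.mean(0)[:2].round(4),np.linalg.norm(v))
e('pile',[(195,157),(615,157)],.082); e('held',[(85,368),(715,368)],.1637); e('outline',[(197,86),(607,86)],.04)
print(px2w(s,A([(406,283)]),.082,o),px2w(s,A([(400,548)]),.1637,o))
E
```

```text
pile [0.5607 0.0849] 6.14 [0.6004 0.0892] 0.049246895854446575
held [0.5585 0.0854] 6.13 [0.5983 0.0897] 0.04925235450079303
outline [0.563  0.0854] 6.14 [0.6027 0.0897] 0.056231248926939065
[[0.58535858 0.0874481  0.082     ]] [[0.58327314 0.08807317 0.1637    ]]
```

Call:
jog_arm([
  [1.6,-0.6,-15,0],
  [0,0,-25,0],
  [0,0,-16,0],
  [0,0,-7,0],
  [0,0,-3.5,0],
  [0,0,0,0],
  [0,0,0,0],
  [0,0,0,0],
  [0,0,0,0],
  [0,0,0,0],
])

```text
clock: 36.63
tool_pos: [0.5615, 0.0851, 0.0883]
orientation: [-180.0, -0.1, 6.0]
force: [0.2, -0.9, -1.7]
opening: 0.0497
```

Call:
jog_arm([
  [0,0,0,0],
  [0,0,0,0],
  [0,0,0,0],
  [0,0,0,0],
  [0,0,0,0],
  [0,0,0,0],
  [0,0,0,0],
  [0,0,0,0],
  [0,0,0,0],
  [0,0,0,0],
])

```text
clock: 37.47
tool_pos: [0.5612, 0.0849, 0.0875]
orientation: [180.0, 0.0, 6.0]
force: [-0.4, 0.2, -1.6]
opening: 0.0495
```

```bash
python3 look.py w12;  python3 -c "
from look import *
s,o=pickle.load(open('w12.pkl','rb'));save(s,'w12a.png',(240,160,400,290),5)
look('s12','scene',(280,170,420,290),5)"
```

```text
37.4667 [0.5612 0.0849 0.0875] [180.   0.   6.] [ 28.4  18.  -23.3   0.  -48.8  67.6] [-0.4  0.2 -1.6] 0.04953663722501483
37.5167 [0.5611 0.0849 0.0876] [180.   0.   6.] [ 28.4  18.  -23.3   0.  -48.8  67.6] [ 0.5  0.4 -1.7] 0.049621440812366004
```

View pics/w12a.png

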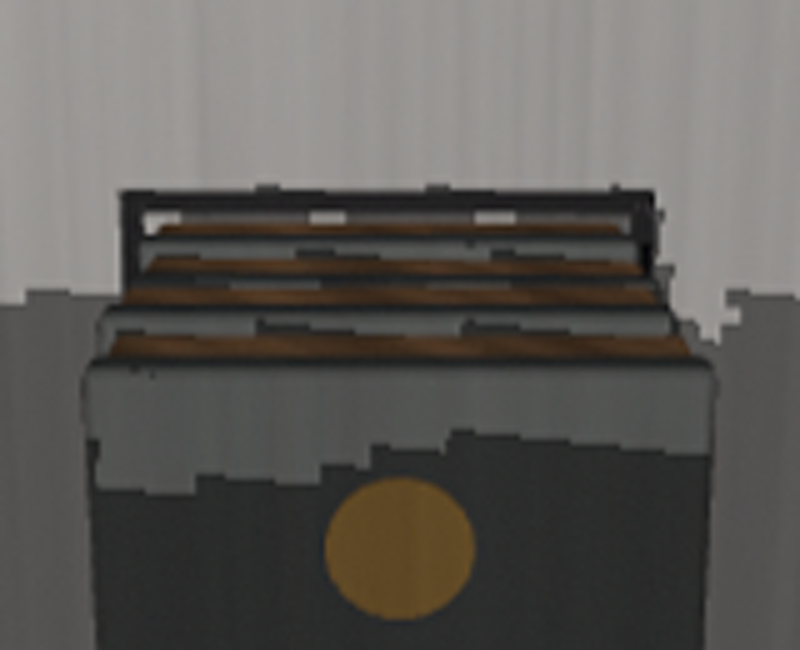

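View pics/s12.png

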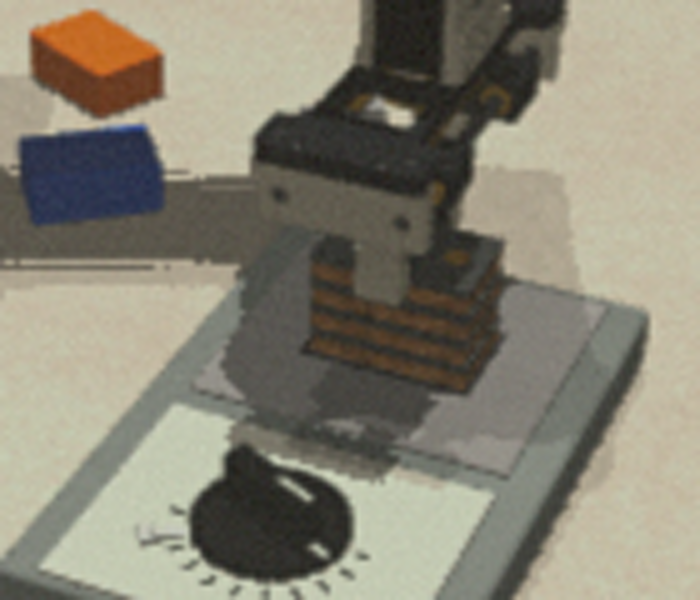

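Call:
jog_arm([
  [-0.2,0.8,-1,0],
  [0,0,0,0],
  [0,0,0,0],
  [0,0,0,0],
  [0,0,0,0],
  [0,0,0,0],
  [0,0,0,0],
  [0,0,0,0],
  [0,0,0,0],
  [0,0,0,0],
])

```text
clock: 38.4
tool_pos: [0.5609, 0.0857, 0.0866]
orientation: [180.0, 0.0, 6.0]
force: [0.4, 0.5, -1.3]
opening: 0.0497
```

Call:
jog_arm([
  [0,0,0,0],
  [0,0,0,0],
  [0,0,0,0],
  [0,0,0,0],
  [0,0,0,0],
  [0,0,0,0],
  [0,0,20,0],
  [0,0,35,0],
  [0,0,25,0],
  [0,0,0,0],
], fingers=68)

```text
clock: 39.23
tool_pos: [0.564, 0.0866, 0.1724]
orientation: [-179.9, -0.5, 6.1]
force: [0.7, 0.6, 1.0]
opening: 0.068
```

Call:
jog_arm([
  [0,0,0,0],
  [0,0,0,0],
  [0,0,0,0],
  [0,0,0,0],
  [0,0,0,0],
  [0,0,0,0],
  [0,0,0,0],
  [0,0,0,0],
  [0,0,0,0],
  [0,0,0,0],
])

```text
clock: 40.07
tool_pos: [0.5609, 0.0857, 0.1665]
orientation: [180.0, 0.0, 6.0]
force: [-1.1, 0.3, 0.8]
opening: 0.068
```

```bash
python3 look.py w13;  python3 -c "
from look import *
s,o=pickle.load(open('w13.pkl','rb'));save(s,'w13a.png',(230,160,410,320),4)
look('t13','top')
look('s13','scene')"
```

```text
40.0667 [0.5609 0.0857 0.1665] [180.   0.   6.] [ 28.4  13.2 -18.   -0.  -58.8  67.6] [-1.1  0.3  0.8] 0.06801991360078904
40.1167 [0.561  0.0857 0.1666] [180.   0.   6.] [ 28.4  13.2 -18.    0.  -58.8  67.6] [ 1.6 -1.   0.2] 0.06776019769105844
40.1667 [0.561  0.0857 0.1666] [-180.   -0.    6.] [ 28.4  13.2 -18.   -0.  -58.8  67.6] [-0.   0.8  0.2] 0.06811055662098561
```

View pics/w13a.png

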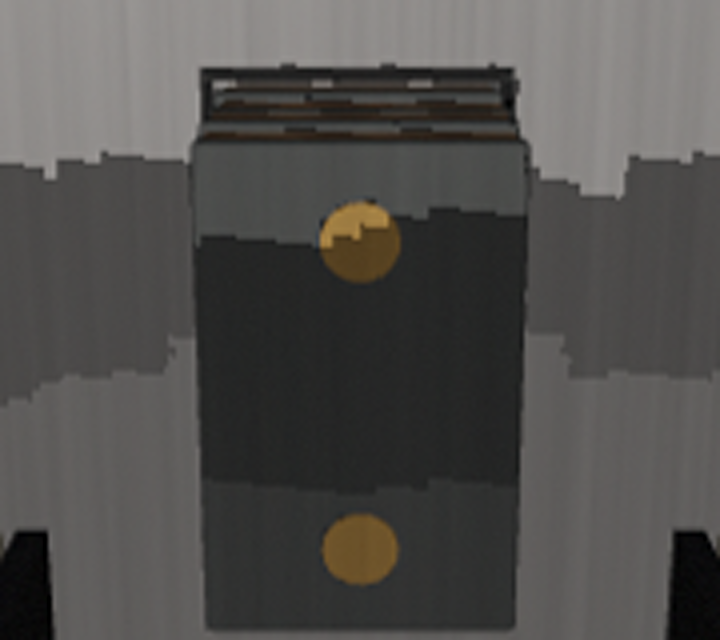

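View pics/s13.png

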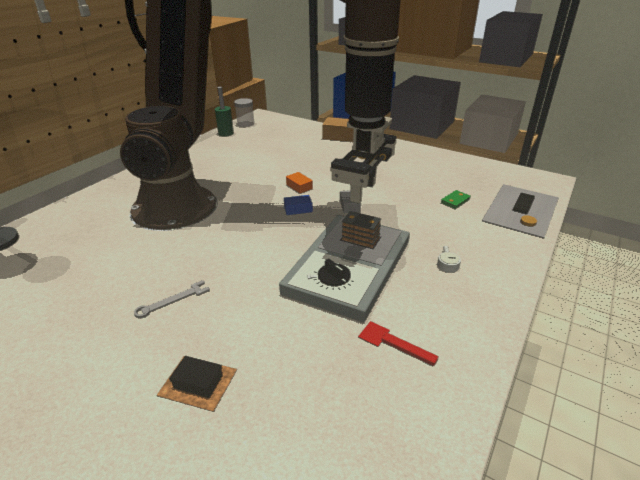

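Call:
jog_arm([
  [-15,20,0,-7],
  [-21,30,0,-7],
  [-21,30,-5,-7],
  [-21,30,-11,-7],
  [-21,30,-15,-7],
  [-21,30,-15,-7],
  [-8.3,9.2,0,-7],
  [0,0,0,-7],
  [0,0,0,-1],
  [0,0,0,0],
], fingers=72)

```text
clock: 41.05
tool_pos: [0.4396, 0.2559, 0.1238]
orientation: [-180.0, -0.0, -48.6]
force: [-0.0, 0.3, -0.2]
opening: 0.0718
```

Call:
jog_arm([
  [0,0,0,0],
  [0,0,0,0],
  [0,0,0,0],
  [0,0,0,0],
  [0,0,0,0],
  [0,0,0,0],
  [0,0,0,0],
  [0,0,0,0],
  [0,0,0,0],
  [0,0,0,0],
])

```text
clock: 41.88
tool_pos: [0.4396, 0.2558, 0.1237]
orientation: [-180.0, -0.0, -48.8]
force: [0.3, -0.0, -0.1]
opening: 0.0719
```

```bash
python3 look.py w14; python3 - <<'E'
from fit import *
import pickle
s,o=pickle.load(open('w13.pkl','rb'))
A=lambda L:np.array(L)/4+[230,160]
print('pile',*rect(px2w(s,A([(192,143),(528,143),(515,629),(207,629)]),.096,o)))
print(px2w(s,A([(360,243),(360,549)]),.096,o).mean(0))
E
```

```text
41.8833 [0.4396 0.2558 0.1237] [-180.     -0.    -48.77] [ 52.3  10.4 -28.2   0.  -51.5 -11.1] [ 0.3 -0.  -0.1] 0.07191266951828583
pile [0.5604 0.0846] long axis deg 6.2 [0.0491 0.0791 0.0496 0.0791]
[0.5599264  0.08458597 0.096     ]
```

View pics/w14.png

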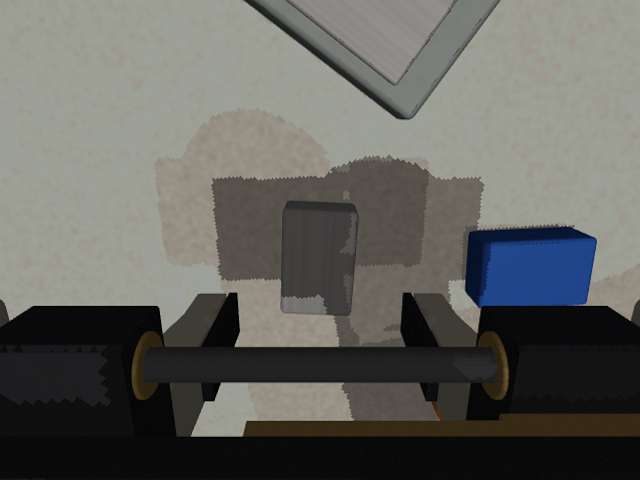

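```bash
python3 - <<'E'
from fit import *
import pickle
s,o=pickle.load(open('w14.pkl','rb'))
save(s,'w14a.png',(260,190,380,330),5)
E
```

```text
(no output)
```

View pics/w14a.png

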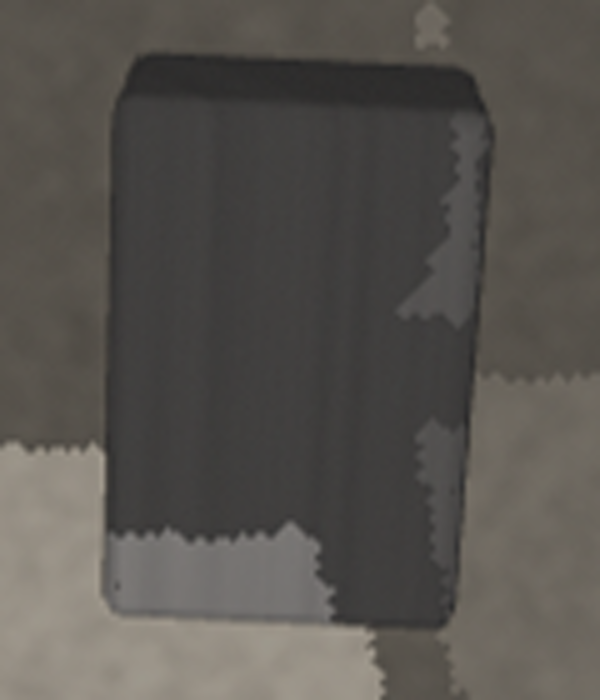

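```bash
python3 - <<'E'
from fit import *
import pickle
s,o=pickle.load(open('w14.pkl','rb'))
A=lambda L:np.array(L)/5+[260,190]
P=px2w(s,A([(113,94),(492,108),(456,630),(101,614)]),.032,o)
print('press',*rect(P))
E
```

```text
press [0.4327 0.2647] long axis deg -51.2 [0.0489 0.0751 0.0499 0.0745]
```

Call:
jog_arm([
  [-3.5,4.5,-5,-1.2],
  [-3.4,4.4,-20,-1.2],
  [0,0,-30,0],
  [0,0,-30,0],
  [0,0,-20,0],
  [0,0,-10,0],
  [0,0,-3.5,0],
  [0,0,0,0],
  [0,0,0,0],
  [0,0,0,0],
])

```text
clock: 42.77
tool_pos: [0.4334, 0.2654, 0.0064]
orientation: [-179.9, 0.0, -51.2]
force: [-0.2, -0.8, -0.4]
opening: 0.0723
```

Call:
jog_arm([
  [0,0,0,0],
  [0,0,0,0],
  [0,0,0,0],
  [0,0,0,0],
  [0,0,0,0],
  [0,0,0,0],
  [0,0,0,0],
  [0,0,0,0],
  [0,0,0,0],
  [0,0,0,0],
], fingers=38)

```text
clock: 43.6
tool_pos: [0.4329, 0.2649, 0.0056]
orientation: [-180.0, 0.0, -51.2]
force: [-1.6, 0.2, 5.2]
opening: 0.0497
```

Call:
jog_arm([
  [0,0,15,0],
  [0,0,30,0],
  [0,0,35,0],
  [0,0,40,0],
  [0,0,40,0],
  [6,-9,0,3],
  [12,-17,0,5.5],
  [13,-18,0,5.5],
  [13,-18,0,5.5],
  [13,-18,0,5.5],
])

```text
clock: 44.43
tool_pos: [0.4889, 0.1833, 0.1639]
orientation: [179.9, 0.1, -25.9]
force: [-0.4, -0.5, -6.3]
opening: 0.0496
```

Call:
jog_arm([
  [13,-18,0,5.5],
  [13,-18,0,5.5],
  [13,-18,0,5.5],
  [13,-18,0,5.5],
  [13,-18,0,5.5],
  [5.6,-9.4,0,4.7],
  [0,0,0,0],
  [0,0,0,0],
  [0,0,0,0],
  [0,0,0,0],
])

```text
clock: 45.27
tool_pos: [0.5596, 0.0857, 0.1647]
orientation: [-180.0, 0.1, 6.0]
force: [-0.0, -0.3, -7.5]
opening: 0.0495
```

```bash
python3 look.py w15; python3 -c "
from look import *
s,o=pickle.load(open('w15.pkl','rb'));save(s,'w15a.png',(230,160,410,320),4)"
```

```text
45.2667 [0.5596 0.0857 0.1647] [-1.80e+02  6.00e-02  5.97e+00] [ 28.5  13.2 -18.2  -0.  -58.6  67.5] [-0.  -0.3 -7.5] 0.04954567723247732
```

View pics/w15.png

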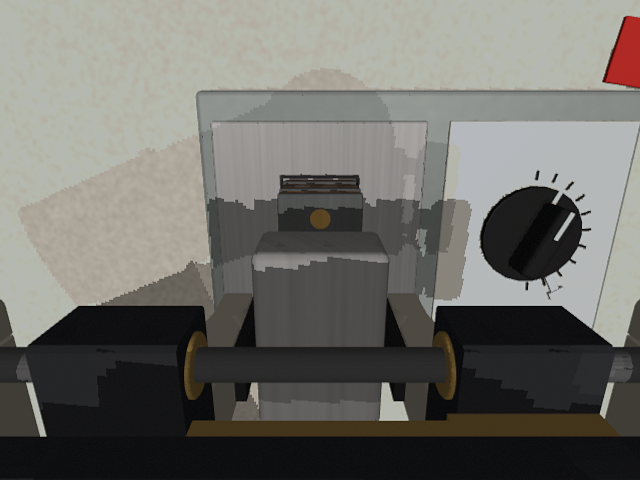

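View pics/w15a.png

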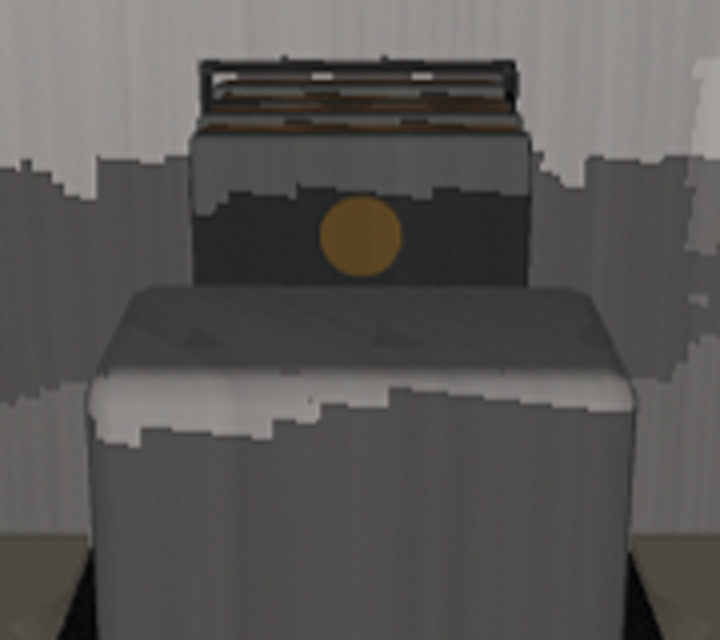

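```bash
python3 - <<'E'
from fit import *
import pickle
s,o=pickle.load(open('w15.pkl','rb'))
A=lambda L:np.array(L)/4+[230,160]
def e(n,q,z,h):
    P=px2w(s,A(q),z,o); v=P[0]-P[1]; a=np.arctan2(v[1],v[0])-np.pi/2
    c=P.mean(0)[:2]-h*np.array([np.cos(a),np.sin(a)]); print(n,c.round(4),round(np.degrees(a),2),P.mean(0)[:2].round(4),np.linalg.norm(v))
e('pile',[(190,137),(530,137)],.096,.04); e('pressT',[(90,370),(636,370)],.1911,.038);e('pressB',[(135,288),(590,288)],.1591,.038)
E
```

```text
pile [0.5597 0.0847] 6.03 [0.5995 0.0889] 0.049181422524054656
pressT [0.5588 0.0845] 6.02 [0.5966 0.0885] 0.04800427346830627
pressB [0.5571 0.0842] 6.02 [0.5949 0.0882] 0.04892111871040045
```

Call:
jog_arm([
  [1.3,0.2,-15,0],
  [0,0,-22,0],
  [0,0,-15,0],
  [0,0,-6,0],
  [0,0,-3,0],
  [0,0,0,0],
  [0,0,0,0],
  [0,0,0,0],
  [0,0,0,0],
  [0,0,0,0],
])

```text
clock: 46.15
tool_pos: [0.562, 0.0856, 0.1049]
orientation: [-180.0, -0.1, 6.0]
force: [0.3, -0.5, -6.8]
opening: 0.0495
```

Call:
jog_arm([
  [0,0,-0.8,0],
  [0,0,0,0],
  [0,0,0,0],
  [0,0,0,0],
  [0,0,0,0],
  [0,0,0,0],
  [0,0,0,0],
  [0,0,0,0],
  [0,0,0,0],
  [0,0,0,0],
])

```text
clock: 46.98
tool_pos: [0.5616, 0.0854, 0.1033]
orientation: [180.0, 0.0, 6.0]
force: [-0.0, 0.1, -6.7]
opening: 0.0498
```

Call:
jog_arm([
  [-0.5,0.3,-1.2,0],
  [0,0,0,0],
  [0,0,0,0],
  [0,0,0,0],
  [0,0,0,0],
  [0,0,0,0],
  [0,0,0,0],
  [0,0,0,0],
  [0,0,0,0],
  [0,0,0,0],
])

```text
clock: 47.82
tool_pos: [0.5611, 0.0857, 0.1022]
orientation: [-180.0, -0.0, 6.0]
force: [-0.5, -0.3, -6.6]
opening: 0.0502
```

```bash
python3 -c "
from look import *
look('w16','wrist',(200,130,440,310),3)
look('s16','scene',(280,170,420,290),5)"
```

```text
47.8167 [0.5611 0.0857 0.1022] [-180.     -0.      6.03] [ 28.4  17.  -22.4   0.  -50.6  67.6] [-0.5 -0.3 -6.6] 0.05020236715119406
47.8667 [0.5611 0.0857 0.1022] [180.    -0.     6.03] [ 28.4  17.  -22.4   0.  -50.7  67.6] [-0.5  0.3 -5.2] 0.04999338510180018
```

View pics/w16.png

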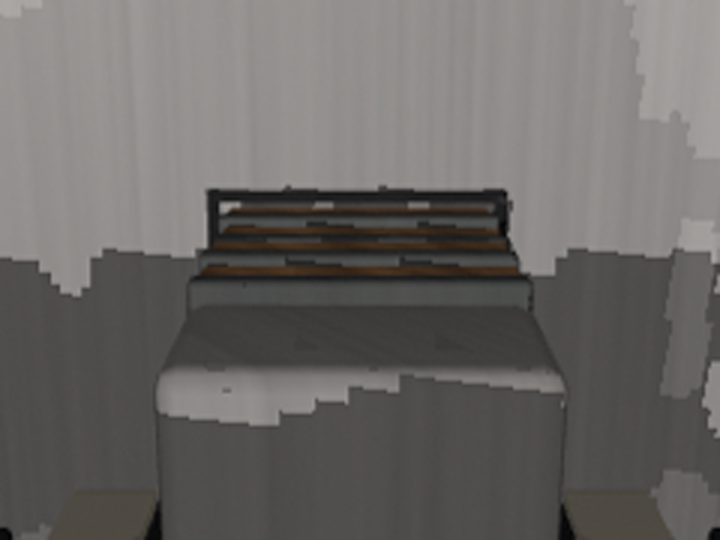

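View pics/s16.png

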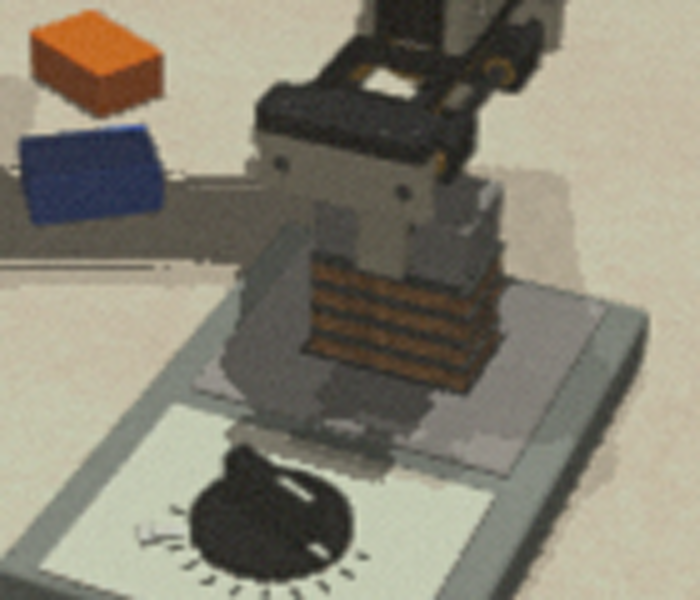

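Call:
jog_arm([
  [0.4,0,-0.5,0],
  [0,0,0,0],
  [0,0,0,0],
  [0,0,0,0],
  [0,0,0,0],
  [0,0,0,0],
  [0,0,0,0],
  [0,0,0,0],
  [0,0,0,0],
  [0,0,0,0],
])

```text
clock: 48.75
tool_pos: [0.5615, 0.0857, 0.1017]
orientation: [180.0, -0.0, 6.0]
force: [0.5, 0.9, -6.8]
opening: 0.0497
```

Call:
jog_arm([
  [0,0,0,0],
  [0,0,0,0],
  [0,0,0,0],
  [0,0,0,0],
  [0,0,0,0],
  [0,0,0,0],
  [0,0,20,0],
  [0,0,35,0],
  [0,0,25,0],
  [0,0,0,0],
], fingers=68)

```text
clock: 49.58
tool_pos: [0.5646, 0.0866, 0.1876]
orientation: [-179.9, -0.5, 6.1]
force: [0.5, -1.0, 0.8]
opening: 0.0683
```

Call:
jog_arm([
  [0,0,0,0],
  [0,0,0,0],
  [0,0,0,0],
  [0,0,0,0],
  [0,0,0,0],
  [0,0,0,0],
  [0,0,0,0],
  [0,0,0,0],
  [0,0,0,0],
  [0,0,0,0],
])

```text
clock: 50.42
tool_pos: [0.5615, 0.0858, 0.1816]
orientation: [180.0, 0.0, 6.0]
force: [-1.2, -1.0, -0.2]
opening: 0.0681
```

```bash
python3 -c "
from look import *
look('w17','wrist')"
```

```text
50.4167 [0.5615 0.0858 0.1816] [180.     0.     6.03] [ 28.4  12.5 -16.7  -0.  -60.8  67.6] [-1.2 -1.  -0.2] 0.06809247313506055
```

View pics/w17.png

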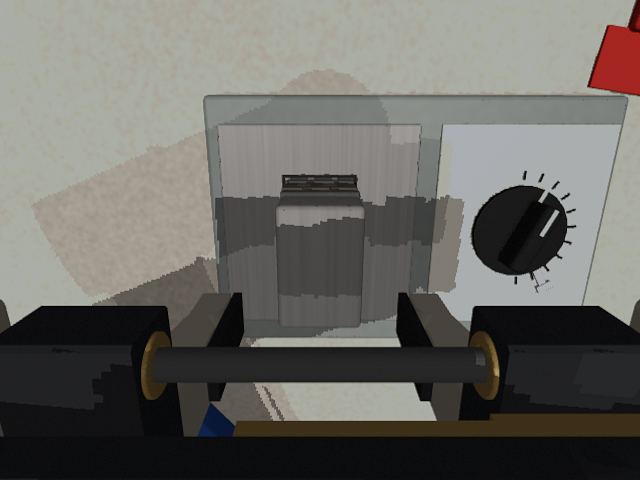

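Call:
jog_arm([
  [1,-15,0,-3],
  [2,-25,0,-3],
  [2,-30,0,-3],
  [2,-30,0,-3],
  [3,-30,0,-3],
  [3,-24.3,-10,-3],
  [1.5,0,-20,-3],
  [0,0,-11.6,0],
  [0,0,0,0],
  [0,0,0,0],
], fingers=40)

```text
clock: 51.3
tool_pos: [0.5757, -0.0688, 0.1398]
orientation: [180.0, 0.1, -15.0]
force: [0.2, -0.1, 0.3]
opening: 0.04
```

Call:
jog_arm([
  [0,0,0,0],
  [0,0,0,0],
  [0,0,0,0],
  [0,0,0,0],
  [0,0,0,0],
  [0,0,0,0],
  [0,0,0,0],
  [0,0,0,0],
  [0,0,0,0],
  [0,0,0,0],
])

```text
clock: 52.13
tool_pos: [0.576, -0.0686, 0.14]
orientation: [180.0, 0.0, -15.0]
force: [0.4, 0.5, -0.0]
opening: 0.0404
```

```bash
python3 -c "
from look import *
look('w18','wrist')
s,o=pickle.load(open('w18.pkl','rb'));save(s,'w18a.png',(210,150,430,310),3.6)"
```

```text
52.1333 [ 0.576  -0.0686  0.14  ] [180.     0.   -14.97] [ 12.5  15.8 -18.3   0.  -55.9  62.5] [ 0.4  0.5 -0. ] 0.04037502334201442
```

View pics/w18.png

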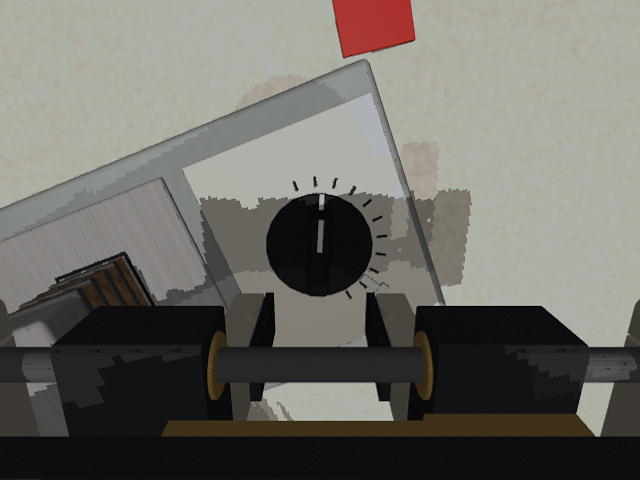

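View pics/w18a.png

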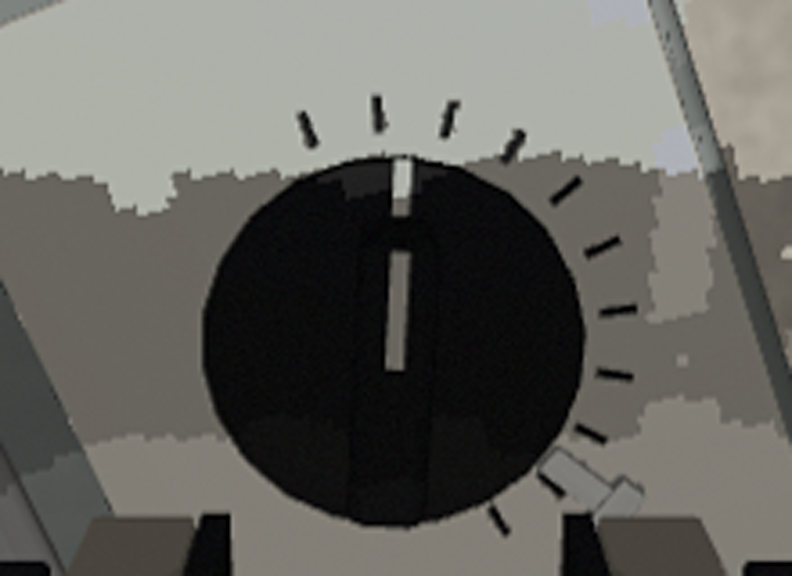

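```bash
python3 - <<'E'
from fit import *
import pickle
s,o=pickle.load(open('w18.pkl','rb'))
A=lambda L:np.array(L)/3.6+[210,150]
W=lambda q,z:px2w(s,A(q),z,o)[:,:2]
rim=W([(203,340),(585,340),(395,155),(394,527),(260,208),(527,206),(268,483),(520,484)],.047)
M=np.c_[2*rim,np.ones(len(rim))]; x=np.linalg.lstsq(M,(rim**2).sum(1),rcond=None)[0]; c=x[:2]; print('c',c,np.sqrt(x[2]+c@c))
ang=lambda v:np.degrees(np.arctan2(v[1],v[0]))
l=W([(403,160),(400.5,212)],.047); print('ptr disc',ang(l[0]-l[1]), ang(l[0]-c))
l=W([(400,252),(395,370)],.071); print('ptr bar',ang(l[0]-l[1]),ang(l[0]-c))
t=W([(550,460),(604,499),(624,497)],.043); print('tab',t,[ang(p-c) for p in t],[np.linalg.norm(p-c) for p in t],ang(t[1]-t[0]))
t=W([(560,450),(612,487)],.0435);print(ang(t[1]-t[0]));t=W([(540,470),(596,512)],.0435);print(ang(t[1]-t[0]))
E
```

```text
c [ 0.57611598 -0.06932426] 0.03597574641049808
ptr disc -17.536255973084714 -17.412196692910275
ptr bar -17.20222067501184 -17.06851409528847
tab [[ 0.5453571  -0.0922694 ]
 [ 0.53465077 -0.10059475]
 [ 0.53406147 -0.10445279]] [np.float64(-143.27823731248264), np.float64(-142.97866750512924), np.float64(-140.1276740961923)] [np.float64(0.038374318996711704), np.float64(0.05193464895127843), np.float64(0.054795944889396465)] -142.1310147053576
-141.62620000892252
-143.2593830048518
```

Call:
jog_arm([
  [0.1,-0.6,-10,-2.2],
  [0,0,-25,0],
  [0,0,-25,0],
  [0,0,-15,0],
  [0,0,-10,0],
  [0,0,-4,0],
  [0,0,0,0],
  [0,0,0,0],
  [0,0,0,0],
  [0,0,0,0],
])

```text
clock: 53.02
tool_pos: [0.5769, -0.0691, 0.0522]
orientation: [-180.0, -0.1, -17.2]
force: [-0.3, 0.5, -0.4]
opening: 0.0399
```

Call:
jog_arm([
  [0,0,0,0],
  [0,0,0,0],
  [0,0,0,0],
  [0,0,0,0],
  [0,0,0,0],
  [0,0,0,0],
  [0,0,0,0],
  [0,0,0,0],
  [0,0,0,0],
  [0,0,0,0],
], fingers=5)

```text
clock: 53.85
tool_pos: [0.5765, -0.0683, 0.0512]
orientation: [-179.9, -0.0, -17.2]
force: [-0.8, 4.7, 2.9]
opening: 0.0137
```

Call:
jog_arm([
  [0.2,0.8,0,0],
  [0,0,0,-3],
  [0,0,0,-5],
  [0,0,0,-6],
  [0,0,0,-6],
  [0,0,0,-6],
  [0,0,0,-6],
  [0,0,0,-6],
  [0,0,0,-6],
  [0,0,0,-6],
])

```text
clock: 54.68
tool_pos: [0.5762, -0.0685, 0.0512]
orientation: [180.0, -0.0, -67.5]
force: [-1.3, 0.5, 2.7]
opening: 0.0138
```

Call:
jog_arm([
  [0,0,0,-6],
  [0,0,0,-6],
  [0,0,0,-6],
  [0,0,0,-6],
  [0,0,0,-6],
  [0,0,0,-6],
  [0,0,0,-6],
  [0,0,0,-6],
  [0,0,0,-6],
  [0,0,0,-6],
])

```text
clock: 55.52
tool_pos: [0.5757, -0.0684, 0.0512]
orientation: [180.0, -0.0, -127.5]
force: [-2.5, 2.2, 5.4]
opening: 0.0138
```

Call:
jog_arm([
  [0,0,0,-5],
  [0,0,0,-5],
  [0,0,0,-3],
  [0,0,0,-2],
  [0,0,0,0],
  [0,0,0,0],
  [0,0,0,0],
  [0,0,0,0],
  [0,0,0,0],
  [0,0,0,0],
])

```text
clock: 56.35
tool_pos: [0.5756, -0.0683, 0.0512]
orientation: [180.0, -0.0, -142.1]
force: [-3.0, 2.9, 6.2]
opening: 0.0136
```

```bash
python3 -c "
from look import *
look('w19','wrist')
s,o=pickle.load(open('w19.pkl','rb'));save(s,'w19a.png',(210,100,430,310),2.8)"
```

```text
56.35 [ 0.5756 -0.0683  0.0512] [ 1.7996e+02 -5.0000e-02 -1.4211e+02] [ 12.5  21.5 -23.7  -0.  -44.8 -64.6] [-3.   2.9  6.2] 0.013593043619954172
```

View pics/w19a.png

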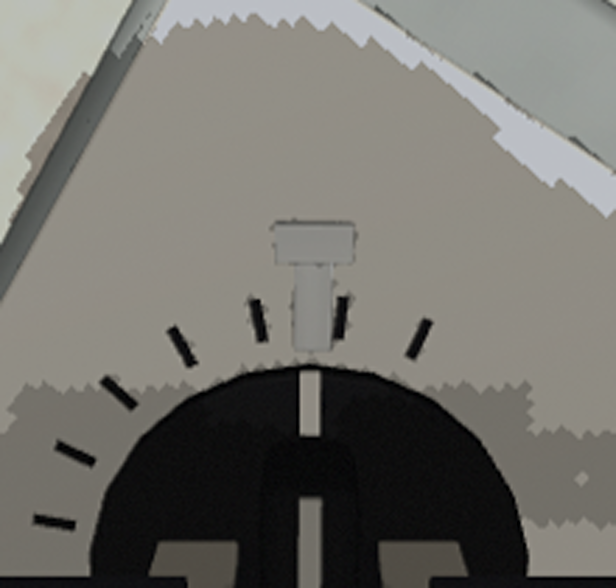

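Call:
jog_arm([
  [0,0,0,-0.7],
  [0,0,0,0],
  [0,0,0,0],
  [0,0,0,0],
  [0,0,0,0],
  [0,0,0,0],
  [0,0,0,0],
  [0,0,0,0],
  [0,0,0,0],
  [0,0,0,0],
])

```text
clock: 57.23
tool_pos: [0.5757, -0.0683, 0.0512]
orientation: [180.0, -0.0, -142.8]
force: [-4.2, 1.5, 7.0]
opening: 0.0138
```

Call:
jog_arm([
  [0,0,0,0],
  [0,0,0,0],
  [0,0,0,0],
  [0,0,0,0],
  [0,0,0,0],
  [0,0,0,0],
  [0,0,15,0],
  [0,0,30,0],
  [0,0,40,0],
  [0,0,0,0],
], fingers=40)

```text
clock: 58.07
tool_pos: [0.5805, -0.0684, 0.1434]
orientation: [-179.6, 0.5, -142.8]
force: [2.2, -0.4, 0.7]
opening: 0.04
```

Call:
jog_arm([
  [0,0,0,0],
  [0,0,0,0],
  [0,0,0,0],
  [0,0,0,0],
  [0,0,0,0],
  [0,0,0,0],
  [0,0,0,0],
  [0,0,0,0],
  [0,0,0,0],
  [0,0,0,0],
])

```text
clock: 58.9
tool_pos: [0.5763, -0.0684, 0.136]
orientation: [180.0, -0.0, -142.9]
force: [-0.6, -0.6, 0.0]
opening: 0.0403
```

```bash
python3 -c "
from look import *
look('w20','wrist')
s,o=pickle.load(open('w20.pkl','rb'));save(s,'w20a.png',(230,120,410,300),3.3)
look('t20','top'); look('s20','scene')"
```

```text
58.9 [ 0.5763 -0.0684  0.136 ] [ 180.     -0.   -142.87] [ 12.5  16.  -18.5  -0.  -55.4 -65.4] [-0.6 -0.6  0. ] 0.0403130566866086
58.95 [ 0.5763 -0.0684  0.136 ] [ 180.     -0.   -142.87] [ 12.5  16.  -18.5  -0.  -55.4 -65.4] [ 0.1 -0.3 -0.1] 0.04015259378545632
59.0 [ 0.5764 -0.0683  0.1361] [-1.8000e+02  1.0000e-02 -1.4287e+02] [ 12.5  16.  -18.5  -0.  -55.4 -65.4] [-1.7  0.7  0.6] 0.04007559229938398
```

View pics/w20a.png

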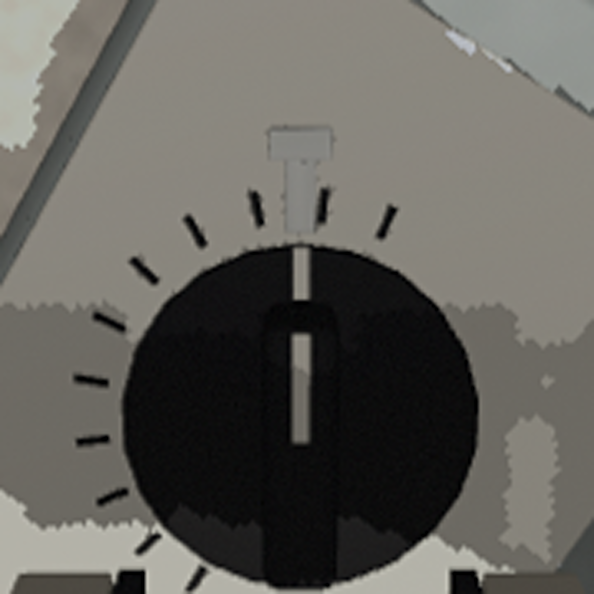

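View pics/s20.png

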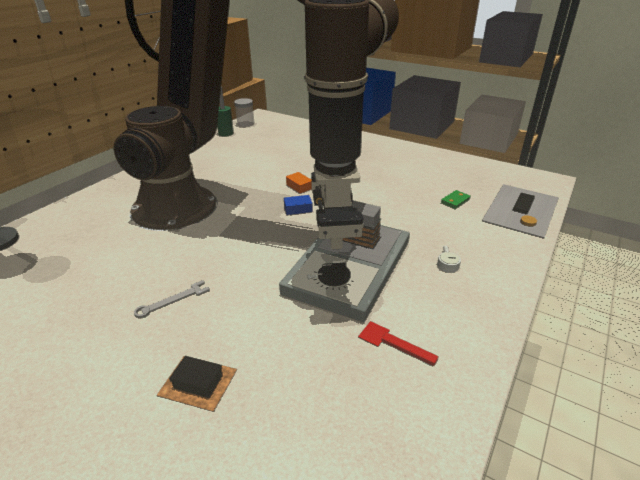

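Call:
jog_arm([
  [0,0,35,0],
  [0,0,38,0],
  [-8,10,35,-3],
  [-15,20,20,-4],
  [-15,20,10,-4],
  [-15,20,0,-4],
  [-10,15,0,-4],
  [0,0,0,-4],
  [0,0,0,-4],
  [0,0,0,-4],
])

```text
clock: 59.88
tool_pos: [0.5131, 0.0171, 0.2745]
orientation: [180.0, 0.0, -174.0]
force: [-0.6, -0.3, 0.4]
opening: 0.04
```

Call:
jog_arm([
  [0,0,0,0],
  [0,0,0,0],
  [0,0,0,0],
  [0,0,0,0],
  [0,0,0,0],
  [0,0,0,0],
  [0,0,0,0],
  [0,0,0,0],
  [0,0,0,0],
  [0,0,0,0],
])

```text
clock: 60.72
tool_pos: [0.5133, 0.0166, 0.2741]
orientation: [-180.0, -0.0, -173.9]
force: [-0.1, 0.1, 0.3]
opening: 0.0397
```

```bash
python3 -c "
from look import *
look('w21','wrist'); look('t21','top')
s,o=pickle.load(open('t21.pkl','rb'));save(s,'t21a.png',(430,210,520,300),6)"
```

```text
60.7167 [0.5133 0.0166 0.2741] [-180.     -0.   -173.87] [  23.8    3.5  -15.     0.   -71.5 -107.7] [-0.1  0.1  0.3] 0.039740401869469956
60.7667 [0.5133 0.0166 0.2741] [-180.      0.   -173.87] [  23.8    3.5  -15.     0.   -71.5 -107.7] [ 0.1 -0.1  0.6] 0.03977848213871736
```

View pics/w21.png

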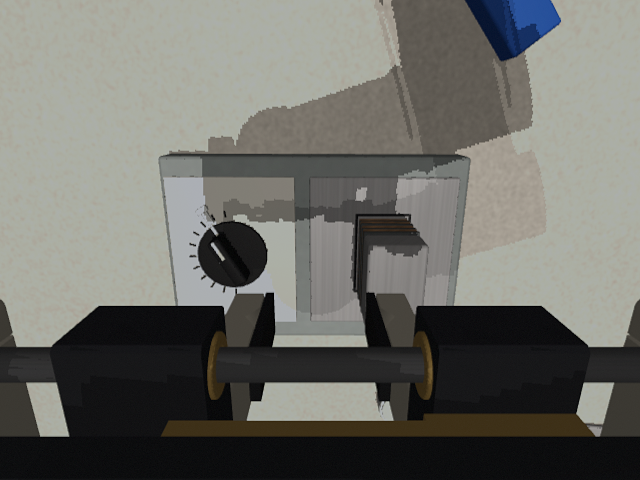

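View pics/t21a.png

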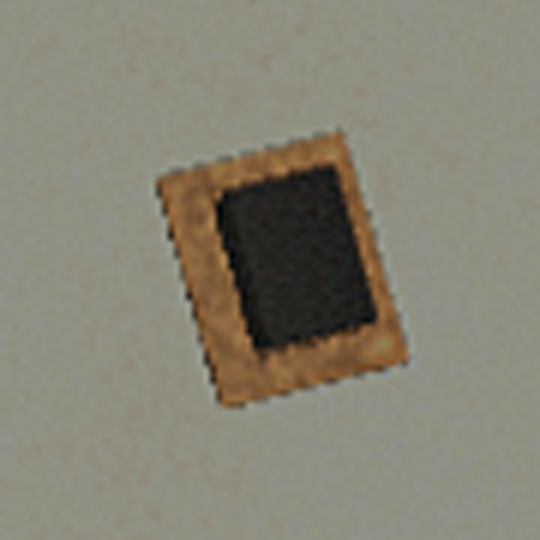

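```bash
python3 - <<'E'
from fit import *
import pickle
s,o=pickle.load(open('t21.pkl','rb'))
A=lambda L:np.array(L)/6+[430,210]
print('mat',*rect(px2w(s,A([(157,183),(342,133),(408,362),(222,408)]),.004)))
print('tin',*rect(px2w(s,A([(218,197),(335,167),(378,318),(260,351)]),.034)))
E
```

```text
mat [ 0.4954 -0.4053] long axis deg 15.0 [0.0889 0.1086 0.088  0.1064]
tin [ 0.4971 -0.4043] long axis deg 14.4 [0.0549 0.0703 0.0554 0.0713]
```

```bash
python3 - <<'E'
from fit import *
import pickle
s,o=pickle.load(open('w17.pkl','rb'))
save(s,'w17a.png',(250,160,390,340),4)
print(*rect(px2w(s,[(276,207),(365,207),(361,327),(279,327)],.128,o)))
s,o=pickle.load(open('s20.pkl','rb')); save(s,'s20a.png',(330,190,420,270),7)
E
```

```text
[0.5607 0.0845] long axis deg 5.9 [0.0486 0.0736 0.0493 0.0736]
```

View pics/w17a.png

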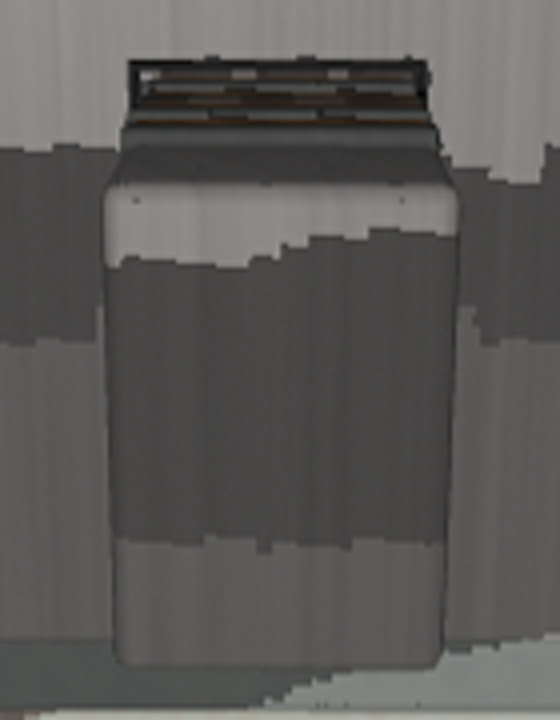

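View pics/s20a.png

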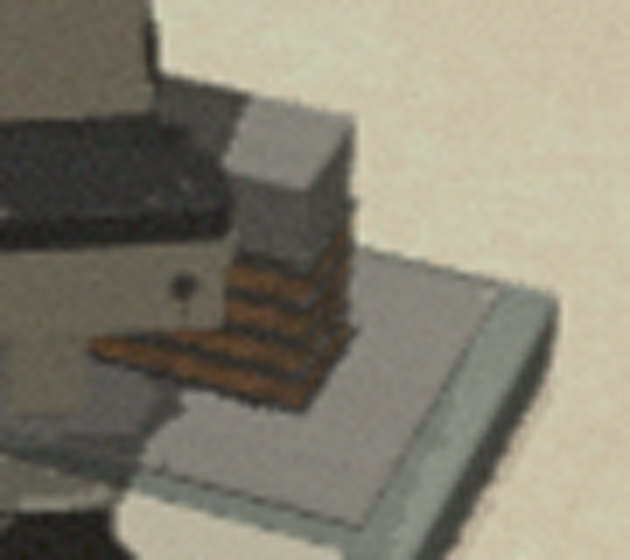

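Press at (0.5607, 0.0845), 5.9° sits over the pile at (0.5604, 0.0846), 6.2°, so the two line up. Handing in.

```bash
python3 -c "
from plant import *
print(close_job())"
```

```text
the job is handed in; nothing more can be done
None
```

The job is done in the order asked and handed in at about 61 s of the 210 s.

- **Tin:** it stands on the cork mat about 2 mm from the mat's centre, going by the top camera, with its long side along the mat's.
- **Pads:** I found four brake pads and stacked all four on the outline. The pile's centre reads (0.560, 0.085) m at about 6°, against the outline's centre at about (0.560, 0.086) m and 6°. The layers lie within about 1–2 mm of each other.
- **Press weight:** it lies lengthwise on the pile, centred within about 1 mm, with an angle reading of 5.9°.
- **Dial:** I turned it about 126° clockwise, and in the last close wrist view its pointer is in line with the set tab.
- **Left alone:** I never reached for the gauge, scraper, spanner or the green, blue and orange look-alikes. They looked in place in the last pictures.

None of the final checks failed. Repeat camera measurements differed by 1–2 mm, which is within the stated calibration. I noticed no knock to the tin or press weight and no slackening of the grip.

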